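# Fit a fuse in the bayonet fuse tester and hold the contact closed

## Robot

A 6-joint arm with a two-finger parallel gripper is mounted at the origin on a cart in front of the work surface, level with it; the furniture and walls round the work are solid. World frame = base frame: x ahead of the robot, y to its left, z up, the work surface at z = 0. Lengths are in m, angles in rad, forces in N, time in s.
With the tool pointing down it reaches from about 0.225 to 0.875 m from the base axis. Payload 3.4 kg.
Tool frame: the origin (TCP) lies midway between the tips of the shut fingers; the grasp point (between the pads) lies 19 mm behind it (manip.pinch_z is the z of the grasp point in the tool frame, in m); z points along the fingers, x is the direction in which the jaws open and shut, and the axes are right-handed (so a half turn about z gives the same grasp; the last joint's range is limited). The gripper opens to 85 mm and grips with 20 to 120 N. Pads are 22 mm wide; open, the fingers measure 114 mm over their backs; the gripper's body (76 mm by 85 mm) begins 54 mm behind the grasp point. The pads swing forward as they close: fully open they stand 13 mm farther back than shut.
Start: joints at [0.991, 0.276, 1.505, -0, 1.361, -0.121], TCP at [0.255, 0.516, 0.198] pointing down, gripper open.
Joint ranges: [-2.89, 2.89], [-0.75, 2.08], [0.22, 2.7], [-1.18, 4.32], [0.11, 2.71], [-2.7, 2.7]. Speed limits (rad/s): [2.57, 2.57, 3.14, 3.14, 3.14, 3.14].

## Interface

Orientations are given as a unit quaternion [w, x, y, z].
In Python, from rig import manip gives the robot as it stands. The module is installed in compiled form; this text tells all that it offers.
- The arm moves only by the tool drive_tool, never from a script. Its argument "steps" is a list of rows, each a list of 5 numbers: the shift along the tool's x, y, z in mm, then the turn about the tool's z in rad, then the gripper command: -1 is shut, 1 is fully open, values between are in proportion. A call has 1 to 5 rows; each row is the pose to reach, as a shift and turn from the pose measured when the call began, along the tool's axes at that moment; what a row does not reach only later rows make up. A row lasts 1/10 s, in which the tool goes at most 50 mm and 8.59 degrees, less where a joint would pass 70% of its speed; a pose out of reach is approached as far as the arm can. A call with a gripper value outside its range is refused whole. The fingers move at their own pace and stop on an object; "squeeze" is the grip in N (left out, the last holds). Time passes only in rows, so rows that repeat a pose let the fingers close. It gives the time, the measured TCP pose, the force and the opening at its end, in the units of the state.
- manip.get_state(): the state, without advancing time (a new reading comes with each control period).
- manip.get_image(name): name is "side" or "top" or "wrist"; returns the picture (420x560x3 uint8, blue, green, red); there is no depth.
- manip.get_calibration(name): a dict with "camera_matrix" (3x3 intrinsics, pixels), "rvec" (rotation vector, rad) and "tvec" (3), from world to camera coordinates, as OpenCV has them. Camera axes: x right, y down, z forward; pixel columns grow to the right and rows downward; lengths in m; the calibration is good to about 2 mm. The wrist camera is an equidistant fisheye: a pixel r from the principal point sees the ray r / f radians off the axis. A picture is of the moment at which its call begins: read the wrist's pose just before it. get_calibration takes no time and is no camera call; for the wrist camera it gives the pose at the moment of the call.
- manip.sign_off(): hands the job in, once; it reports no verdict.
Trained networks look in the newest picture that a camera, given by its name, has taken for a name from the list of things; names that differ only in an ending like _2 or _b are one class to them, and where a whole thing is asked for, a point or a joint stands for the part that bears it (a point fixed in the world has none). Each returns a list of dicts, best first, with "conf" (0 to 1); they miss things now and then, are a little off and sometimes report something else, mostly with a low value. They report only what shows in the picture. A call takes as long as a camera call. They do not tell look-alikes from the thing itself.
- manip.masks_of(camera, name): "pixels" (420x560 bool, what is visible of it) and "location" ([column, row] in pixels, amid what is visible of it).
The state is a dict: "clock": time; "qpos": joint angles; "qd": joint speeds; "effort": joint torques, N m; "position": TCP position; "ee_rot": TCP orientation; "contact_force": force on the tool from outside, world axes, zero at the start; "moment": the same for the moment, N m; "width": finger opening in m.
Only numpy, scipy, OpenCV 4.12 (cv2) and the standard library are available. Lean on these libraries where they do the work, as an engineer would, in place of code of your own. Each camera call takes 0.05 s, during which the arm holds its last target.

## Task

Test the red-banded fuse: let it slide end-down, all the way, into the well in the middle of the fuse tester's socket, and leave the other two fuses in the rack. Then fit the red bayonet cap with its pins in the slots, push it down against the spring until its flange is flush on the metal plate, and twist it a quarter turn clockwise (seen from above). The springs throw it back, so finish while still gripping it, holding it flush and fully turned.

Things in the scene. Friction and masses are not known exactly. Their poses are not given: they have to be found in the camera images.
- fuse_tester: Fuse tester, fixed: grey 84 x 84 mm block, 72 x 72 mm aluminium cover plate on top (upper face 82 mm above the bench, 10 mm thick), low terminal foot under 55 mm high on its +x side. Origin: centre of the block's underside, on the socket's axis; z up, x along the slot.
- socket_mouth (a point): On the socket's axis in the plane of the cover plate's upper face, 82 mm above the bench; axes as the tester. The plate's keyhole: a central opening 23 mm across plus a straight slot across it along x, 44 mm long, 11 mm wide, with red marks at its ends. A sprung brass ring (open middle 24 mm) with dogs that catch the cap's pins lies 14 mm below this point.
- plunger (a joint): How far the brass ring is pushed down, m: 0 at rest, about 0.008 with the cap's flange flush on the plate. Spring: about 3 N at the start, about 10 N when flush. From about 0.004 the pins are below the plate and the cap can turn; a turned cap that is not pressed rises back to about 0.004.
- turner (a joint): How far the brass ring is turned clockwise seen from above, rad: 0 at rest (dogs in line with the slot), stop at 1.6. A spring turns it back: about 0.02 N m at the start, 0.07 N m at a quarter turn. The cap's pins turn it.
- fuse_red_mid (a point): Fuse to be tested: white ceramic cartridge, upright, 14 mm diameter x 51 mm, red band and red top end. The point is its centre, half-way up; z is its long axis. It stands in a hole of the rack, 31 mm of it above the rack.
- fuse_blue_mid (a point): Same kind of fuse with blue band and top, to stay in the rack. Its centre.
- fuse_green_mid (a point): Same kind of fuse with green band and top, to stay in the rack. Its centre.
- fuse_rack: Light wooden block 124 (x) x 50 (y) x 26 mm, fixed, with three 16.5 mm holes 20 mm deep, 40 mm apart along its x axis. Origin: centre of its underside.
- cap_grip (a point): Red bayonet cap: finger wing 34 mm long (x), 12 mm thick (y), 25 mm tall, on a round flange of 54 mm diameter, 6 mm thick. The point: middle of the wing, 18 mm above the flange's underside, 13 mm below the wing's top. x along wing and pins, z up; same after half a turn. It starts upright, flange underside 30 mm above the bench; flush in the socket the point is 18 mm above the plate.
- cap_stand: Fixed black ring, 68 mm outside, 45 mm inside, 30 mm high, in which the cap is parked with play of about 2 mm. Origin: centre of its underside.
- well_mouth (a point): On the same axis, centre of the fuse well's mouth, 24 mm below the plate's upper face: round well of 17 mm diameter with a 2 mm lead-in, floor 52 mm below this point. A fuse standing in it ends 25 mm below the plate's upper face.
- cap_foot (a point): Centre of the lower end of the cap's steel shank (20 mm diameter, 22 mm long below the flange, chamfered foot); axes as the cap. A cross pin of 8 mm diameter runs along the cap's x axis, 40 mm tip to tip, its centre line 18 mm below the flange's underside.
Not all that is in view belongs to the job. Of the things shaped like the part that bears cap_grip, the red one is meant.

How it is judged:
On the way, in this order (a step that is already met when the one before it is completed fails the run):
1. the red-banded fuse stands at the bottom of the well, let go (horizontal distance between fuse_red_mid and socket_mouth below 0.006 m and z of fuse_red_mid in the frame of fuse_tester below 0.038 m and angle between fuse_red_mid's own z axis and vertical below 0.15 rad and contact force between the fingers and fuse_red below 0.1 N), for 0.2 s.
2. the cap is pushed in, pins through the slots, flange flush on the plate (value of joint plunger above 0.006 m and horizontal distance between cap_grip and socket_mouth below 0.005 m), for 0.1 s.
At the end, for the whole second after the job is handed in: Red fuse upright at the bottom of the well (6 mm of the axis, 6 mm of the floor); cap gripped (over 2 N), upright, on the axis within 5 mm, flange within 2 mm of the plate, ring pushed down over 6 mm and turned at least 1.3 rad; blue and green fuses within 15 mm of their start (all of step 2 and horizontal distance between fuse_red_mid and socket_mouth below 0.006 m and z of fuse_red_mid in the frame of fuse_tester below 0.038 m and angle between fuse_red_mid's own z axis and vertical below 0.15 rad and angle between cap_grip's own z axis and vertical below 0.1 rad and value of joint turner above 1.3 rad and z of cap_grip in the frame of socket_mouth below 0.02 m and contact force between the fingers and bayonet_cap above 2 N and distance of each of fuse_blue_mid, fuse_green_mid from where it was at the start of the episode below 0.015 m); the arm keeps its last pose, push and grip.
It fails at once if the blue or green fuse is pulled out of the rack (distance of any of fuse_blue_mid, fuse_green_mid from where it was at the start of the episode above 0.015 m).
It also fails if it takes over 64 s, if anything falls off the work surface, if the arm or the gripper's body presses on something with over 40 N, if the wrist force passes 120 N, or if a joint passes its speed limit or range.

## Working session

There is one attempt and no reset: what is moved stays moved. The work goes in short steps, Python scripts to look and compute and a tool call to move; the robot and the scene stay as the last step left them, time stands still between calls to the robot, and variables do not carry over. Pictures are saved under pics/ and viewed, and the job is handed in when it is done.

Besides the shell and the picture viewer there is one more tool, called after ">>>" by a JSON object that holds its "fn" and its "kwargs", one argument or row to a line. drive_tool: Moves the arm, as the interface text tells. Its arguments: {"type":"object","properties":{"steps":{"type":"array","items":{"type":"array","items":{"type":"number"}}},"squeeze":{"type":"number"}},"required":["steps"]}

```bash
mkdir -p pics; ls
python3 - <<'E'
from rig import manip
import cv2,numpy as np
s=manip.get_state(); print({k:np.round(v,4).tolist() for k,v in s.items()}, manip.pinch_z)
for n in ["side","top","wrist"]:
    im=manip.get_image(n); cv2.imwrite(f"pics/{n}0.png",im)
    c=manip.get_calibration(n); print(n,c)
E
```

```text
pics
{'clock': 0.0, 'qpos': [0.991, 0.2766, 1.5061, -0.0, 1.3607, -0.121], 'qd': [0.0001, 0.0003, 0.0001, 0.0001, 0.0001, -0.0], 'effort': [0.0007, -41.6778, -24.5809, -0.0, 0.0111, 0.0], 'position': [0.2543, 0.5151, 0.1967], 'ee_rot': [0.0004, 0.8494, 0.5278, -0.0008], 'contact_force': [-1.2549, -0.1355, -0.2273], 'moment': [0.0019, 0.0242, 0.0307], 'width': 0.0853} -0.0187
side {'camera_matrix': array([[512.24595172,   0.        , 278.24634862],
       [  0.        , 512.24595172, 209.63673815],
       [  0.        ,   0.        ,   1.        ]]), 'rvec': array([ 0.23896774, -2.49848507,  1.69299046]), 'tvec': array([0.48212711, 0.11673679, 1.18697653])}
top {'camera_matrix': array([[470.55753575,   0.        , 281.73278235],
       [  0.        , 470.55753575, 215.90237292],
       [  0.        ,   0.        ,   1.        ]]), 'rvec': array([ 2.16917085, -2.17432683,  0.14224376]), 'tvec': array([-0.0520158 ,  0.48786982,  1.23866199])}
wrist {'camera_matrix': array([[325.1922621 ,   0.        , 279.61057845],
       [  0.        , 325.1922621 , 211.55118475],
       [  0.        ,   0.        ,   1.        ]]), 'rvec': array([-2.43410245, -1.51425985, -0.23595342]), 'tvec': array([-0.57464054, -0.03972618,  0.37921765])}
```

View pics/side0.png

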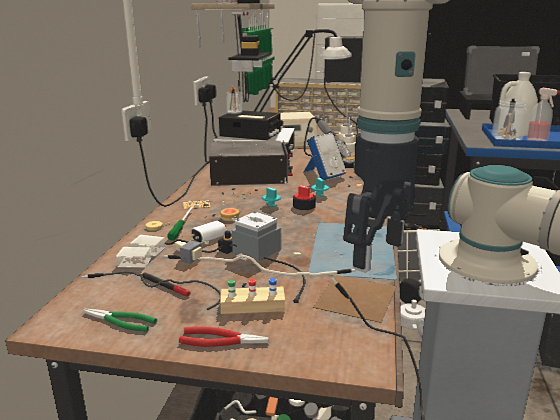

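View pics/top0.png

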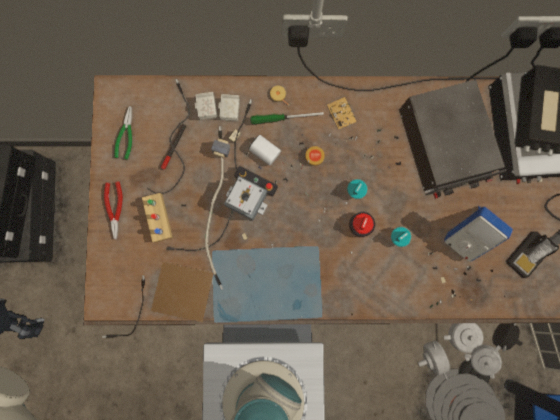

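View pics/wrist0.png

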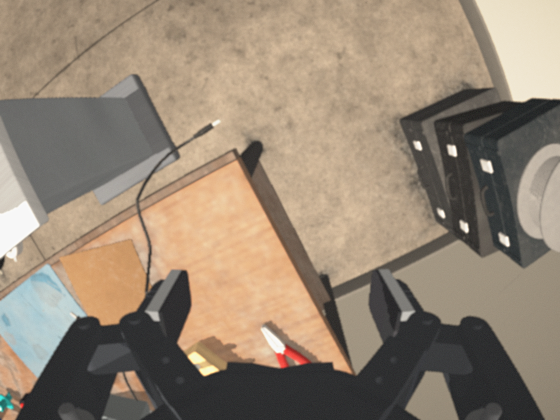

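```bash
cat > h.py <<'E'
from rig import manip
import cv2,numpy as np
from scipy.spatial.transform import Rotation as R
def cam(n):
    c=manip.get_calibration(n); return np.array(c["camera_matrix"]),R.from_rotvec(np.ravel(c["rvec"])).as_matrix(),np.ravel(c["tvec"])
def proj(n,P,c=None):
    K,Rm,t=c or cam(n); P=np.atleast_2d(P)@Rm.T+t
    if n=="wrist":
        r=np.hypot(P[:,0],P[:,1]);th=np.arctan2(r,P[:,2]);u=P[:,:2]/r[:,None]*th[:,None]*K[0,0]
        return u+K[:2,2]
    return P[:,:2]/P[:,2:]*K[0,0]+K[:2,2]
def ray(n,px,c=None):
    K,Rm,t=c or cam(n); v=(np.array(px,float)-K[:2,2])/K[0,0]
    if n=="wrist":
        th=np.hypot(*v); d=np.array([*(v/th*np.sin(th)),np.cos(th)])
    else: d=np.array([*v,1.])
    d=Rm.T@d; return -Rm.T@t, d/np.linalg.norm(d)
def atz(n,px,z,c=None):
    o,d=ray(n,px,c); return o+d*(z-o[2])/d[2]
def tri(obs):
    A=np.zeros((3,3));b=np.zeros(3)
    for n,px in obs:
        o,d=ray(n,px);M=np.eye(3)-np.outer(d,d);A+=M;b+=M@o
    return np.linalg.solve(A,b)
def tool(): 
    s=manip.get_state(); return np.array(s["position"]),R.from_quat(np.roll(s["ee_rot"],-1)).as_matrix()
def state():
    s=manip.get_state(); p,T=tool(); print("t",round(s["clock"],2),"p",np.round(p,4),"yaw x-axis",round(np.arctan2(T[1,0],T[0,0]),4),"F",np.round(s["contact_force"],1),"w",round(s["width"],4),"q",np.round(s["qpos"],2))
def shift(target,yaw=None):
    p,T=tool(); d=T.T@(np.array(target)-p)*1000; out=np.round(d,1).tolist()
    if yaw is not None:
        cur=np.arctan2(T[1,0],T[0,0]); dy=(yaw-cur+np.pi/2)%np.pi-np.pi/2
        out.append(round(-dy,3)) # tool z down
    return out
E
python3 - <<'E'
from h import *
for n in["side","top"]:
    print(n,proj(n,[[.2543,.5151,.1967],[0,0,0],[.2543,.5151,0]]))
    print(-cam(n)[1].T@cam(n)[2])
names=["fuse_tester","fuse_red_mid","fuse_blue_mid","fuse_green_mid","fuse_rack","cap_grip","cap_stand"]
for n in["side","top","wrist"]:
    for nm in names:
        for r in manip.masks_of(n,nm): print(n,nm,round(r["conf"],2),np.round(r["location"],1),r["pixels"].sum())
im=cv2.imread("pics/top0.png")
cv2.imwrite("pics/topcrop.png",cv2.resize(im[150:270,110:430],None,fx=2.5,fy=2.5,interpolation=cv2.INTER_CUBIC))
E
```

```text
side [[375.91252302 287.2841967 ]
 [486.31083315 260.01511321]
 [367.39209897 402.40177403]]
[0.26476723 1.13211658 0.55063388]
top [[ 31.78801191 310.56006522]
 [261.97240525 401.24011743]
 [ 69.30131358 304.13896244]]
[ 0.34519335 -0.03019593  1.28644312]
side fuse_tester 0.57 [253.6 238.4] 2172
side fuse_red_mid 0.49 [250.9 288. ] 121
side fuse_green_mid 0.5 [230.3 285.4] 132
side fuse_rack 0.92 [253.3 301. ] 1406
side cap_grip 0.7 [268.5 195. ] 204
side cap_grip 0.61 [318.1 186.7] 202
side cap_grip 0.49 [305.  192.5] 159
side cap_stand 0.58 [305.5 200.6] 217
top fuse_tester 0.85 [244.5 193.7] 1613
top fuse_red_mid 0.23 [246.7 187.4] 8
top fuse_blue_mid 0.18 [248.7 191.2] 1609
top fuse_green_mid 0.51 [151.4 199.4] 59
top fuse_green_mid 0.46 [362.5 219.9] 333
top fuse_rack 0.61 [160.1 218.4] 777
top fuse_rack 0.53 [148.8 200.5] 41
top cap_grip 0.85 [363.1 221. ] 310
top cap_grip 0.8 [352.2 187.6] 261
top cap_grip 0.51 [398.9 238. ] 365
top cap_stand 0.55 [363.3 230.9] 153
wrist fuse_tester 0.55 [121.4 410.1] 939
wrist fuse_green_mid 0.61 [ 26.3 397.4] 54
wrist fuse_rack 0.73 [202.4 356.5] 672
wrist cap_grip 0.76 [  4.6 401.2] 204
wrist cap_stand 0.56 [ 26.7 394.1] 44
```

View pics/topcrop.png

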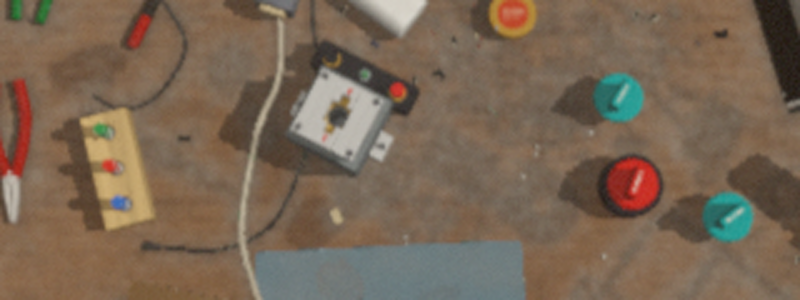

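Run:
```python
from h import *
f=lambda u,v:(u/2.5+110-.2,v/2.5+150-.2)
for nm,p,z in [("key",(338,117),.082),("mark1",(350,92),.082),("mark2",(323,138),.082),("red",(113,167),.057),("blue",(121,204),.057),("green",(102,131),.057),("cap",(632,186),.036),("cap top",(637,182),.061),("wingA",(640,170),.061),("wingB",(631,193),.061)]:
    P=atz("top",f(*p),z); print(nm,P.round(4),proj("side",P).round(1))
im=cv2.imread("pics/side0.png")
cv2.imwrite("pics/sidecrop.png",cv2.resize(im[160:320,180:380],None,fx=4,fy=3.75,interpolation=cv2.INTER_CUBIC))
# wrist cam in tool frame
p,T=tool();K,Rm,t=cam("wrist"); o=-Rm.T@t; print("cam in tool",T.T@(o-p),"axes",(T.T@Rm.T).round(3))
```

```text
key [0.532  0.0426 0.082 ] [[257.8 218.4]]
mark1 [0.5582 0.0303 0.082 ] [[248.3 215.7]]
mark2 [0.5101 0.0579 0.082 ] [[265.4 221.6]]
red [0.4831 0.279  0.057 ] [[254.6 278. ]]
blue [0.4442 0.2697 0.057 ] [[275.1 277.5]]
green [0.5211 0.2916 0.057 ] [[234.  279.4]]
cap [ 0.4642 -0.2695  0.036 ] [[305.  194.1]]
cap top [ 0.466  -0.2701  0.061 ] [[304.6 185.9]]
wingA [ 0.4787 -0.2736  0.061 ] [[300.5 185.3]]
wingB [ 0.4544 -0.2635  0.061 ] [[308.2 186.9]]
cam in tool [ 0.00035083 -0.07891416 -0.17525352] axes [[ 1.     0.001  0.   ]
 [-0.001  0.952  0.307]
 [ 0.    -0.307  0.952]]
```

View pics/sidecrop.png

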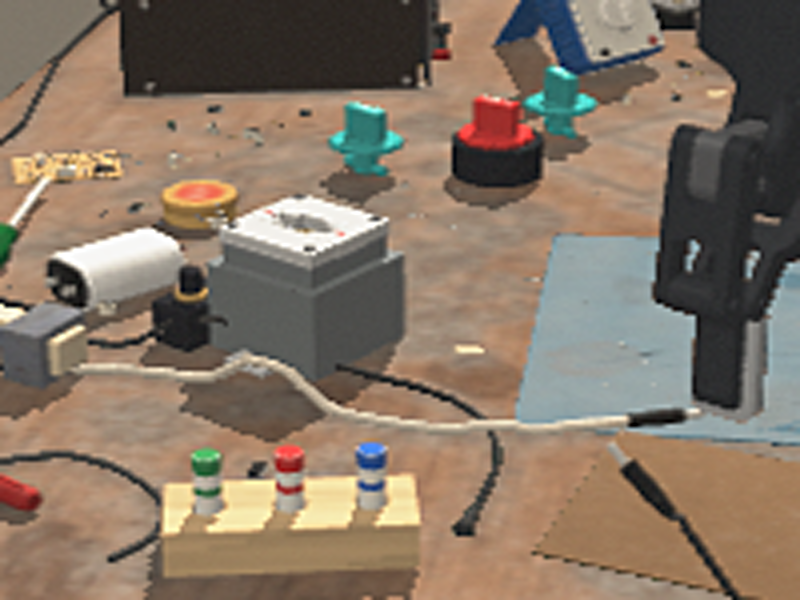

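Run:
```python
from h import *
state(); print(shift([.483,.279,.19],1.85))
```

```text
t 1.2 p [0.2547 0.5156 0.1976] yaw x-axis 1.112 F [ 0.3 -0.1  0.6] w 0.0853 q [ 0.99  0.28  1.5  -0.    1.36 -0.12]
[-111.0, 309.5, 7.6, np.float64(-0.738)]
```

>>> {"fn": "drive_tool", "kwargs": {
  "steps": [
    [-16,44,1,-0.15,1],
    [-32,88,2,-0.3,1],
    [-48,132,3,-0.45,1],
    [-64,176,4,-0.6,1],
    [-80,220,5,-0.74,1]
  ]
}}

```text
clock: 1.7
position: [0.412, 0.3512, 0.193]
ee_rot: [0.0, 0.619, 0.785, 0.0]
contact_force: [0.6, 0.1, -0.3]
width: 0.0854
```

Run:
```python
from h import *
state(); print(shift([.483,.279,.18],1.85))
```

```text
t 1.7 p [0.412  0.3512 0.193 ] yaw x-axis 1.8068 F [ 0.6  0.1 -0.3] w 0.0854 q [ 0.58  0.23  1.58  0.    1.33 -1.23]
[-86.8, 52.1, 13.0, np.float64(-0.043)]
```

>>> {"fn": "drive_tool", "kwargs": {
  "steps": [
    [-43,26,7,-0.04,1],
    [-87,52,13,-0.04,1],
    [-87,52,13,-0.04,1],
    [-87,52,13,-0.04,1]
  ]
}}

```text
clock: 2.1
position: [0.4836, 0.2777, 0.1795]
ee_rot: [-0.0, 0.604, 0.797, 0.0]
contact_force: [0.9, -0.2, 0.5]
width: 0.0856
```

Run:
```python
from h import *
state()
im=manip.get_image("wrist"); cv2.imwrite("pics/w1.png",im); c=cam("wrist")
for nm in ["fuse_red_mid","fuse_blue_mid","fuse_green_mid","fuse_rack"]:
    for r in manip.masks_of("wrist",nm): print(nm,round(r["conf"],2),np.round(r["location"],1),r["pixels"].sum())
print(proj("wrist",[[.4831,.279,.057]],c))
state()
```

```text
t 2.1 p [0.4836 0.2777 0.1795] yaw x-axis 1.8437 F [ 0.9 -0.2  0.5] w 0.0856 q [ 0.4   0.26  1.57  0.    1.31 -1.45]
fuse_red_mid 0.73 [290.7 194. ] 277
fuse_green_mid 0.74 [289.6 235.4] 316
fuse_rack 0.68 [286.9 182.4] 4778
fuse_rack 0.68 [ 54.1 195.3] 148
[[279.03214996 194.50825162]]
t 2.35 p [0.4819 0.28   0.1803] yaw x-axis 1.849 F [ 0.4 -1.   0.7] w 0.0852 q [ 0.4   0.26  1.57  0.    1.31 -1.45]
```

View pics/w1.png

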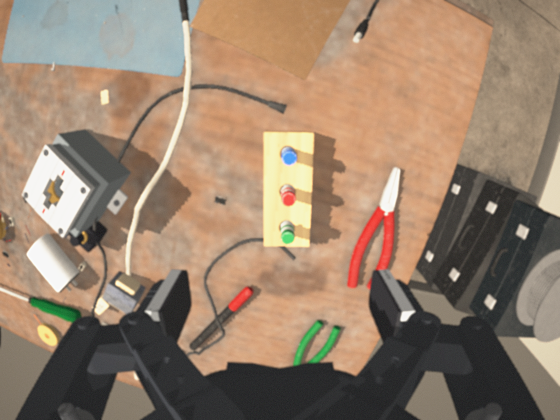

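Run:
```python
from h import *
im=cv2.imread("pics/w1.png")
a=im[120:260,210:350]; cv2.imwrite("pics/w1c.png",cv2.resize(a,None,fx=4.2,fy=4.2,interpolation=cv2.INTER_CUBIC))
for _ in range(4):
    state(); manip.get_image("wrist")
```

```text
t 2.35 p [0.4819 0.28   0.1803] yaw x-axis 1.849 F [ 0.4 -1.   0.7] w 0.0852 q [ 0.4   0.26  1.57  0.    1.31 -1.45]
t 2.4 p [0.482  0.28   0.1803] yaw x-axis 1.849 F [ 0.4  0.1 -0.5] w 0.0854 q [ 0.4   0.26  1.57  0.    1.31 -1.45]
t 2.45 p [0.4821 0.2799 0.1802] yaw x-axis 1.8489 F [-0.6 -0.  -1. ] w 0.0853 q [ 0.4   0.26  1.57  0.    1.31 -1.45]
t 2.5 p [0.4823 0.2797 0.1802] yaw x-axis 1.8486 F [-0.  -0.1  0.7] w 0.0854 q [ 0.4   0.26  1.57  0.    1.31 -1.45]
```

View pics/w1c.png

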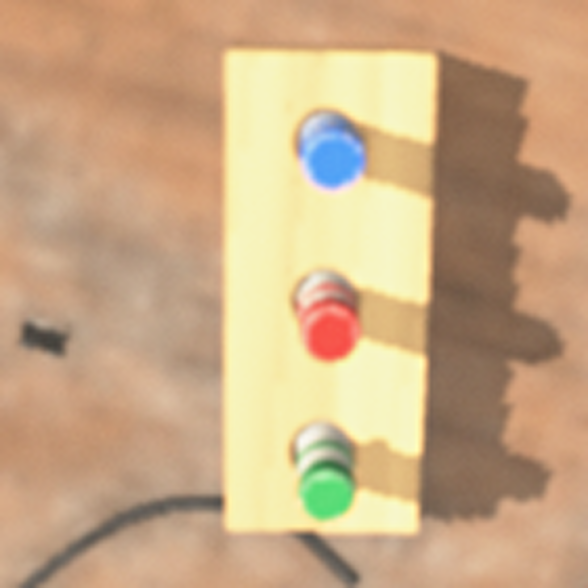

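Run:
```python
from h import *
c=cam("wrist"); im=manip.get_image("wrist"); cv2.imwrite("pics/w2.png",im); state()
hsv=cv2.cvtColor(im,cv2.COLOR_BGR2HSV)
def cent(lo,hi,roi,sat=130):
    x0,y0,x1,y1=roi; h=hsv[y0:y1,x0:x1].astype(int)
    m=((h[...,0]-lo)%180<=(hi-lo)%180)&(h[...,1]>sat)&(h[...,2]>120)
    m=m.astype(np.uint8); n,l,st,ce=cv2.connectedComponentsWithStats(m); i=1+np.argmax(st[1:,4]); print(st[i]); return ce[i]+[x0,y0]
P={}
for k,lo,hi in [("red",170,8),("blue",100,125),("green",50,80)]:
    px=cent(lo,hi,(262,130,315,250)); P[k]=atz("wrist",px,.057,c); print(k,px,P[k].round(4),shift(P[k]))
d=P["green"]-P["blue"]; print(np.arctan2(d[1],d[0]),np.linalg.norm(d))
```

```text
t 2.6 p [0.4825 0.2794 0.1801] yaw x-axis 1.8481 F [-0.2 -0.1  0.7] w 0.0853 q [ 0.4   0.26  1.57  0.    1.31 -1.45]
[ 19  62  13  14 125]
red [286.84  198.744] [0.485 0.288 0.057] [7.6, 4.7, 123.1]
[20 23 12 11 93]
blue [287.50537634 158.37634409] [0.4476 0.2777 0.057 ] [7.9, -34.1, 123.1]
[ 19 105  10   8  62]
green [285.43548387 238.43548387] [0.5247 0.2982 0.057 ] [6.5, 45.6, 123.1]
0.2594118143441921 0.07970866268045682
```

Run:
```python
from h import *
for P in [[.4831,.279,.057],[.486,.288,.057]]: print(proj("side",P),proj("top",P))
for k,p in [("fuse tip","")]: pass
p,T=tool()
print("tips proj wrist",proj("wrist",[p,p+T@[.04,0,-.013],p-T@[.04,0,.013],p+T@[0,0,.123]]))
im=cv2.imread("pics/top0.png"); cv2.imwrite("pics/tr.png",cv2.resize(im[185:250,130:190],None,fx=9,fy=9,interpolation=cv2.INTER_CUBIC))
```

```text
[[254.58997872 278.00614757]] [[155.01724159 216.59061645]]
[[252.03836081 280.12842098]] [[151.59194327 215.49412207]]
tips proj wrist [[278.81527811 247.27666975]
 [350.00987875 256.20793527]
 [207.58910314 256.09291744]
 [279.08743315 193.95946765]]
```

View pics/tr.png

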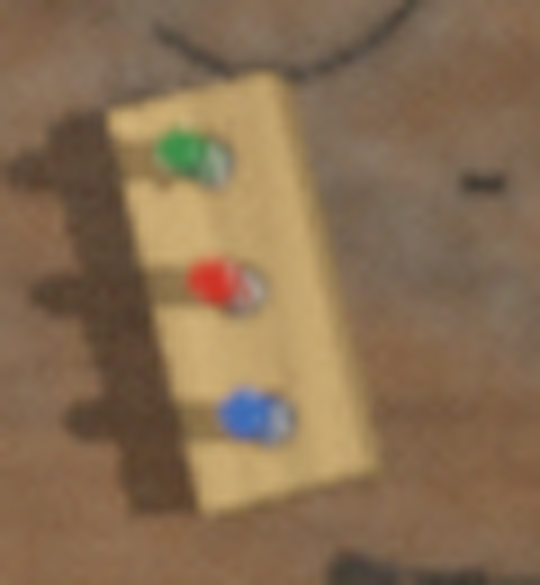

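>>> {"fn": "drive_tool", "kwargs": {
  "steps": [
    [7,4,40,0.02,1],
    [7,4,70,0.02,1],
    [7,4,70,0.02,1],
    [7,4,70,0.02,1]
  ]
}}

```text
clock: 3.0
position: [0.4845, 0.2874, 0.1103]
ee_rot: [0.0, 0.61, 0.792, 0.0]
contact_force: [-0.2, 0.3, 0.6]
width: 0.0853
```

```bash
cat >> h.py <<'E'
def cent(im,lo,hi,roi,sat=130,val=100,off=(0,0)):
    hsv=cv2.cvtColor(im,cv2.COLOR_BGR2HSV)
    x0,y0,x1,y1=roi; h=hsv[y0:y1,x0:x1].astype(int)
    m=((h[...,0]-lo)%180<=(hi-lo)%180)&(h[...,1]>sat)&(h[...,2]>val)
    n,l,st,ce=cv2.connectedComponentsWithStats(m.astype(np.uint8)); i=1+np.argmax(st[1:,4]); print(st[i]); return ce[i]+[x0,y0]
E
python3 - <<'E'
from h import *
c=cam("wrist"); im=manip.get_image("wrist"); cv2.imwrite("pics/w3.png",im[80:400,100:460]); state()
P={}
for k,lo,hi in [("red",170,8),("blue",100,125),("green",50,80)]:
    px=cent(im,lo,hi,(255,100,325,300)); P[k]=atz("wrist",px,.057,c); print(k,px,P[k].round(4),shift(P[k]))
E
```

```text
t 3.05 p [0.4854 0.2877 0.1114] yaw x-axis 1.8282 F [0.5 1.  0.8] w 0.0851 q [ 0.41  0.32  1.67  0.    1.15 -1.42]
[ 16 109  17  19 226]
red [279.21681416 218.45575221] [0.4849 0.2877 0.057 ] [0.1, -0.7, 54.4]
[ 17  60  15  15 181]
blue [278.85635359 167.32044199] [0.4477 0.2776 0.057 ] [-0.2, -39.2, 54.3]
[ 18 163  13  12 115]
green [279.16521739 267.92173913] [0.525  0.2982 0.057 ] [0.0, 40.7, 54.5]
```

View pics/w3.png

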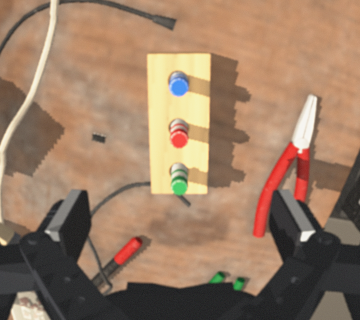

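>>> {"fn": "drive_tool", "kwargs": {
  "steps": [
    [0,0,40,0,1],
    [0,0,78,0,1],
    [0,0,78,0,1],
    [0,0,78,0,-1],
    [0,0,78,0,-1]
  ],
  "squeeze": 30
}}

```text
clock: 3.55
position: [0.4879, 0.2888, 0.0361]
ee_rot: [0.002, 0.611, 0.792, 0.004]
contact_force: [-0.5, 0.2, 0.6]
width: 0.059
```

>>> {"fn": "drive_tool", "kwargs": {
  "steps": [
    [0,0,0,0,-1],
    [0,0,0,0,-1],
    [0,0,0,0,-1],
    [0,0,0,0,-1],
    [0,0,0,0,-1]
  ]
}}

```text
clock: 4.05
position: [0.4878, 0.2888, 0.0362]
ee_rot: [0.002, 0.61, 0.792, 0.004]
contact_force: [-0.8, -0.3, 0.0]
width: -0.0
```

Run:
```python
from h import *
im=manip.get_image("wrist"); cv2.imwrite("pics/w4.png",cv2.resize(im[130:400,140:420],None,fx=2,fy=2)); state()
```

```text
t 4.1 p [0.4878 0.2887 0.0361] yaw x-axis 1.8282 F [0.3 0.1 0.3] w 0.0001 q [ 0.41  0.4   1.76  0.    0.98 -1.42]
```

View pics/w4.png

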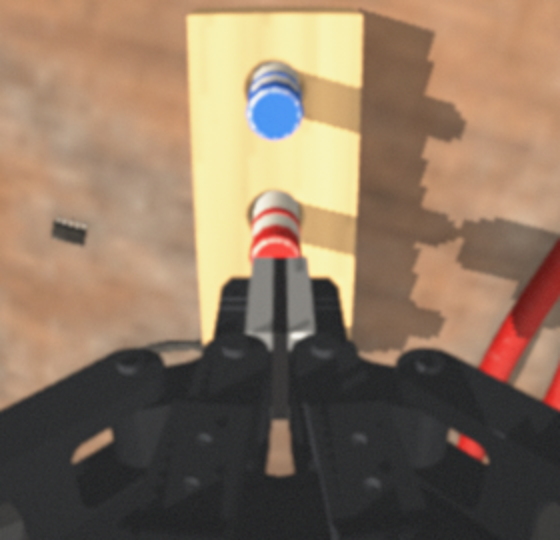

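Run:
```python
from h import *
p,T=tool();c=cam("wrist")
L=[(0,0,0),(0,-.011,0),(0,.011,0),(0,0,-.0187),(0,-.011,-.0187),(0,-.011,-.03),(0,.011,-.0187)]
for l,q in zip(L,proj("wrist",[p+T@np.array(l) for l in L],c)): print(l,q, (q-[140,130])*2)
im=manip.get_image("wrist")
print(c[1],T)
for k,lo,hi in [("red",170,8),("blue",100,125)]:
    px=cent(im,lo,hi,(250,100,310,300)); print(k,px,shift(atz("wrist",px,.057,c)))
im=manip.get_image("side"); cv2.imwrite("pics/s4.png",cv2.resize(im[200:340,180:340],None,fx=5,fy=4.2,interpolation=cv2.INTER_CUBIC))
```

```text
(0, 0, 0) [278.83274307 247.23303134] [277.66548613 234.46606267]
(0, -0.011, 0) [278.83062379 229.85232739] [277.66124759 199.70465478]
(0, 0.011, 0) [278.83615846 263.81913038] [277.67231693 267.63826076]
(0, 0, -0.0187) [278.76382027 261.44296552] [277.52764054 262.88593104]
(0, -0.011, -0.0187) [278.75849881 242.68988476] [277.51699762 225.37976951]
(0, -0.011, -0.03) [278.70783495 251.78346029] [277.41566989 243.56692057]
(0, 0.011, -0.0187) [278.77061375 279.1704071 ] [277.54122751 298.3408142 ]
[[-0.25532111  0.96685497  0.00161075]
 [ 0.91799173  0.24189401  0.31429043]
 [ 0.30348363  0.08172363 -0.94932552]] [[-0.25459704  0.96702082  0.00714693]
 [ 0.96704622  0.25457917  0.00332413]
 [ 0.00139504  0.00775772 -0.99996894]]
[ 16 143  24  17 252]
red [278.29365079 251.4047619 ] [-0.2, -7.0, -21.1]
[ 16  77  23  22 382]
blue [277.28534031 187.32722513] [-0.7, -41.4, -21.3]
```

View pics/s4.png

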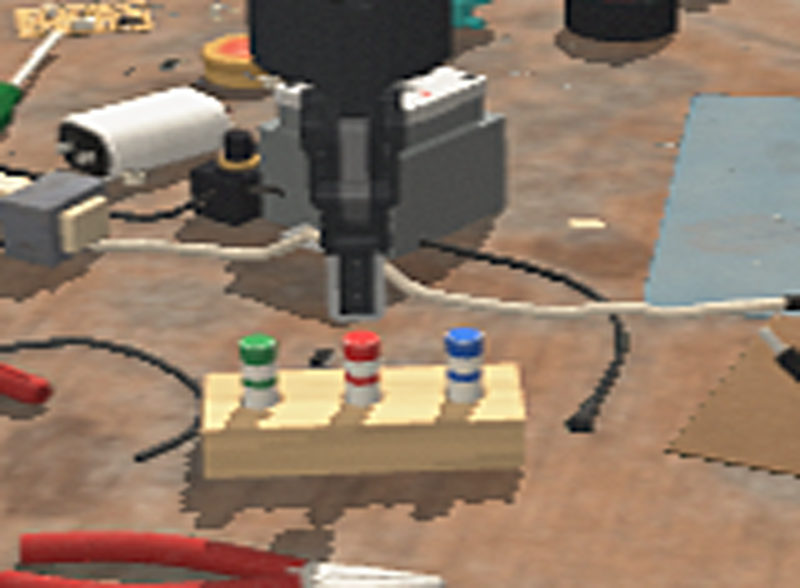

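Run:
```python
from h import *
p,T=tool(); s=manip.get_state(); print(s["position"],s["ee_rot"],s["moment"],s["effort"])
for z in (.036,.05,.06,.07): print(z,proj("side",[p[0],p[1],z]),proj("top",[p[0],p[1],z]))
for y in (.2,.25,): print(y,proj("side",[p[0],y,.036]))
im=manip.get_image("top"); cv2.imwrite("pics/t4.png",cv2.resize(im[150:300,100:300],None,fx=4,fy=4,interpolation=cv2.INTER_CUBIC))
```

```text
[0.48779366 0.28874867 0.03597515] [0.00179621 0.61050409 0.79200342 0.00347933] [-0.01824554  0.02391083 -0.00446548] [ 3.32591888e-03 -4.37652433e+01 -1.95969415e+01  7.39575535e-04
 -4.25468024e-02  2.38468338e-06]
0.036 [[251.32078063 289.68367752]] [[153.35469359 215.71999853]]
0.05 [[251.13744265 283.39979564]] [[152.00819625 215.11917599]]
0.06 [[251.00531253 278.87105519]] [[151.02774868 214.68168905]]
0.07 [[250.87219122 274.30834246]] [[150.03131695 214.23706979]]
0.2 [[261.48048172 268.36508951]]
0.25 [[255.95190437 279.96596849]]
```

View pics/t4.png

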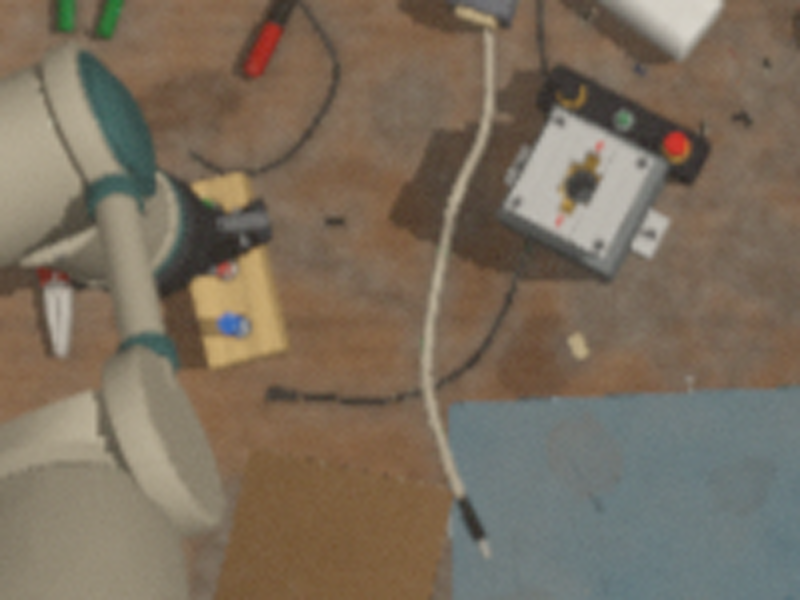

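Run:
```python
from h import *
p,T=tool();c=cam("wrist")
for z in (-.025,-.03,-.035,-.04):
    print(z,proj("wrist",[p+T@[0,-.011,z],p+T@[0,0,z],p+T@[0,.011,z]],c)[:,1], proj("side",[p+T@[0,-.011,z],p+T@[0,.011,z],p+T@[.006,.011,z]]).round(1).tolist())
im=manip.get_image("wrist")
cv2.imwrite("pics/w5.png",cv2.resize(im[225:345,210:350],None,fx=5,fy=5,interpolation=cv2.INTER_CUBIC))
```

```text
-0.025 [247.72493538 266.96787837 285.08937174] [[256.8, 278.2], [245.4, 278.6], [245.4, 280.1]]
-0.03 [251.89110376 271.5330697  289.97034614] [[256.7, 276.0], [245.3, 276.3], [245.3, 277.8]]
-0.035 [256.29978475 276.34789218 295.10082188] [[256.7, 273.7], [245.3, 274.0], [245.3, 275.5]]
-0.04 [260.97101657 281.43110194 300.4976708 ] [[256.7, 271.4], [245.2, 271.7], [245.2, 273.2]]
```

View pics/w5.png

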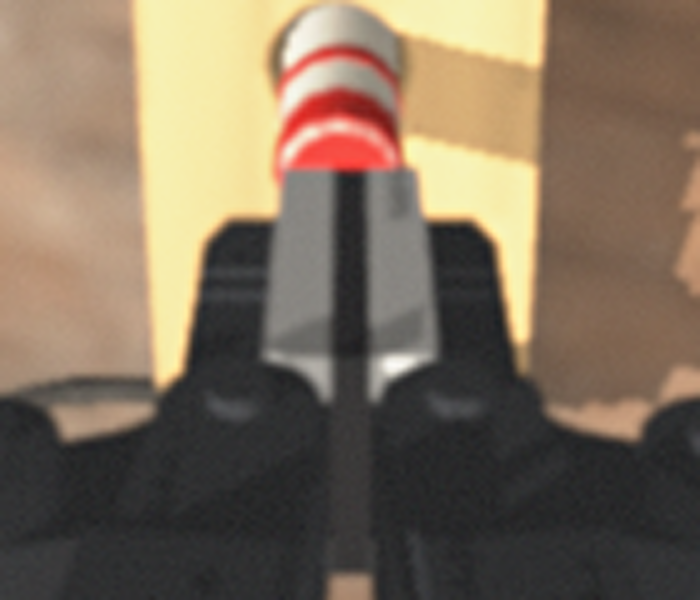

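>>> {"fn": "drive_tool", "kwargs": {
  "steps": [
    [0,0,0,0,1],
    [0,0,0,0,1],
    [0,0,0,0,1],
    [0,0,0,0,1],
    [0,0,0,0,1]
  ]
}}

```text
clock: 4.8
position: [0.4878, 0.2888, 0.036]
ee_rot: [0.002, 0.61, 0.792, 0.003]
contact_force: [-0.4, 0.4, 0.3]
width: 0.0721
```

Run:
```python
from h import *
c=cam("wrist");im=manip.get_image("wrist"); state()
for k,lo,hi in [("red",170,8),("blue",100,125),("green",50,80)]:
    px=cent(im,lo,hi,(245,100,315,340)); print(k,px,shift(atz("wrist",px,.057,c)))
cv2.imwrite("pics/w6.png",im[100:400,100:460])
im=manip.get_image("side"); cv2.imwrite("pics/s6.png",cv2.resize(im[200:340,180:340],None,fx=5,fy=4.2,interpolation=cv2.INTER_CUBIC))
```

```text
t 4.85 p [0.4878 0.2887 0.036 ] yaw x-axis 1.8282 F [-0.8 -0.9  0.4] w 0.0792 q [ 0.41  0.4   1.76  0.    0.98 -1.42]
[ 21 143  25  28 475]
red [277.84421053 257.04842105] [-0.5, -3.8, -21.1]
[ 21  77  23  22 388]
blue [277.28092784 187.37113402] [-0.7, -41.4, -21.3]
[ 25 214  18  14 192]
green [278.265625   320.60416667] [-0.3, 38.1, -20.7]
```

View pics/s6.png

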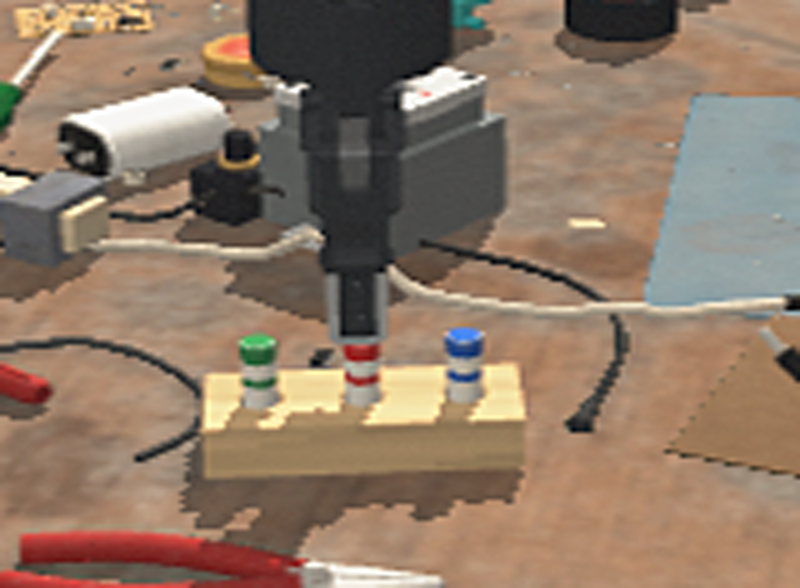

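View pics/w6.png

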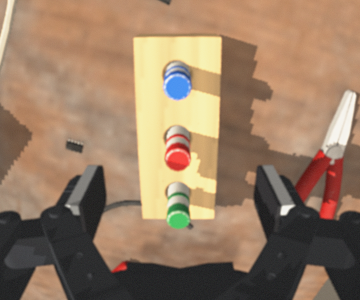

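>>> {"fn": "drive_tool", "kwargs": {
  "steps": [
    [0,-1,18,0,1],
    [0,-2,36,0,1],
    [0,-2,36,0,1],
    [0,-2,36,0,1]
  ]
}}

```text
clock: 5.3
position: [0.4861, 0.2883, -0.0]
ee_rot: [0.002, 0.61, 0.792, 0.003]
contact_force: [-0.3, -1.2, 0.6]
width: 0.0851
```

Run:
```python
from h import *
c=cam("wrist");im=manip.get_image("wrist"); state()
for k,lo,hi in [("red",170,8),("blue",100,125),("green",50,80)]:
    px=cent(im,lo,hi,(235,80,325,400)); print(k,px,shift(atz("wrist",px,.057,c)))
cv2.imwrite("pics/w7.png",im[100:400,100:460])
im=manip.get_image("side"); cv2.imwrite("pics/s7.png",cv2.resize(im[200:340,180:340],None,fx=5,fy=4.2,interpolation=cv2.INTER_CUBIC))
```

```text
t 5.35 p [0.4867 0.2886 0.0005] yaw x-axis 1.8282 F [ 0.7 -0.   0.2] w 0.0855 q [ 0.41  0.44  1.81  0.    0.89 -1.42]
[ 28 211  30  22 478]
red [277.26359833 301.44351464] [-0.7, -0.3, -56.5]
[ 27 121  30  28 641]
blue [276.53978159 214.40561622] [-0.8, -40.0, -56.9]
[ 33 279  21   9 149]
green [277.97986577 363.33557047] [-0.4, 37.7, -56.2]
```

View pics/s7.png

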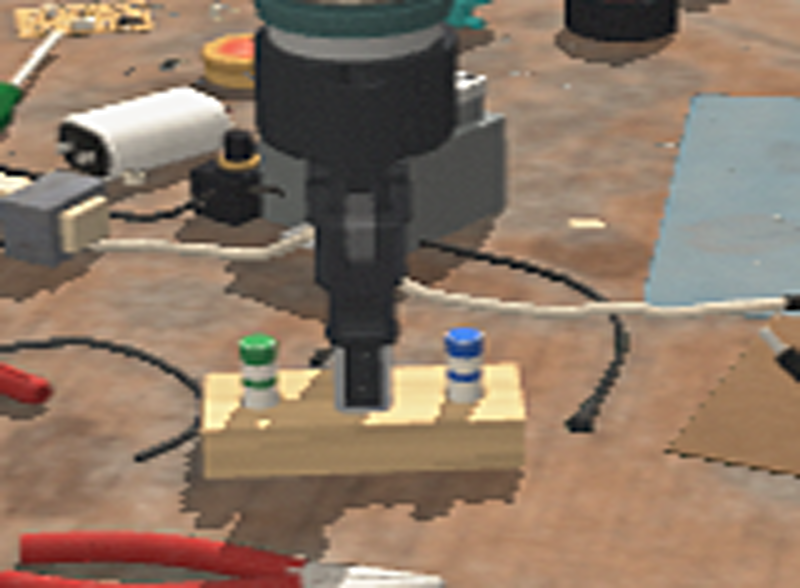

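View pics/w7.png

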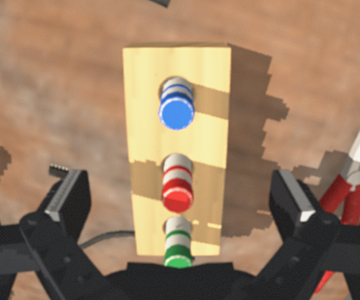

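Run:
```python
from h import *
p,T=tool()
for z in (-.03,-.04,-.05): print(z,proj("side",[p+T@[.043,.0,z],p+T@[.057,.0,z]]).round(1).tolist())
```

```text
-0.03 [[252.3, 303.8], [252.4, 307.9]]
-0.04 [[252.2, 299.2], [252.3, 303.3]]
-0.05 [[252.1, 294.6], [252.2, 298.6]]
```

>>> {"fn": "drive_tool", "kwargs": {
  "steps": [
    [-0.5,-1,0,0,-1],
    [-0.5,-1,0,0,-1],
    [-0.5,-1,0,0,-1],
    [-0.5,-1,0,0,-1],
    [-0.5,-1,0,0,-1]
  ],
  "squeeze": 30
}}

```text
clock: 5.9
position: [0.4861, 0.288, 0.0009]
ee_rot: [0.002, 0.61, 0.792, 0.004]
contact_force: [0.4, 0.1, -1.2]
width: 0.0125
```

>>> {"fn": "drive_tool", "kwargs": {
  "steps": [
    [0,0,0,0,-1],
    [0,0,0,0,-1],
    [0,0,0,0,-1]
  ]
}}

```text
clock: 6.2
position: [0.4862, 0.288, 0.0009]
ee_rot: [0.002, 0.61, 0.792, 0.004]
contact_force: [0.1, -0.4, 0.8]
width: 0.0118
```

Run:
```python
from h import *
c=cam("wrist");im=manip.get_image("wrist"); state()
cv2.imwrite("pics/w8.png",cv2.resize(im[200:400,180:380],None,fx=3,fy=3))
im=manip.get_image("side"); cv2.imwrite("pics/s8.png",cv2.resize(im[200:340,180:340],None,fx=5,fy=4.2,interpolation=cv2.INTER_CUBIC))
```

```text
t 6.25 p [0.4862 0.288  0.0009] yaw x-axis 1.8282 F [ 0.  -0.2  1.3] w 0.0116 q [ 0.41  0.43  1.81  0.    0.89 -1.42]
```

View pics/s8.png

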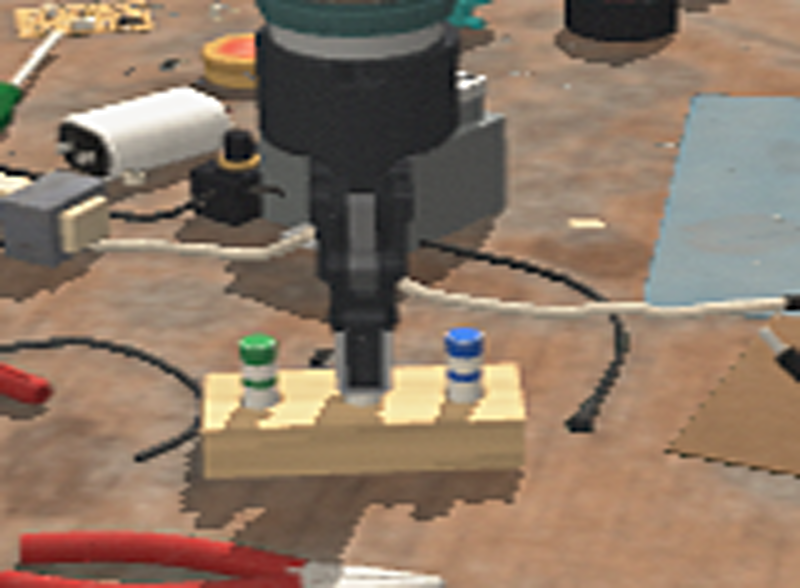

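View pics/w8.png

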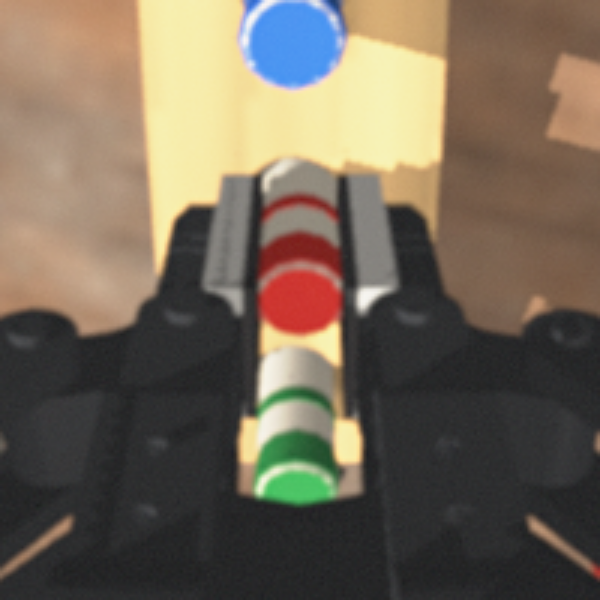

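>>> {"fn": "drive_tool", "kwargs": {
  "steps": [
    [0,0,-20,0,-1],
    [0,0,-50,0,-1],
    [0,0,-100,0,-1],
    [0,0,-130,0,-1],
    [0,0,-130,0,-1]
  ]
}}

```text
clock: 6.8
position: [0.4884, 0.289, 0.136]
ee_rot: [0.005, 0.61, 0.792, 0.009]
contact_force: [1.0, 1.1, 0.1]
width: 0.012
```

Run:
```python
from h import *
c=cam("wrist");im=manip.get_image("wrist"); state()
cv2.imwrite("pics/w9.png",im)
print(shift([.532,.0426,.14],1.05))
```

```text
t 6.85 p [0.4865 0.2882 0.1333] yaw x-axis 1.8283 F [ 0.5 -0.6 -0.4] w 0.0117 q [ 0.41  0.3   1.64  0.    1.19 -1.42]
[-249.0, -18.5, -7.6, np.float64(0.778)]
```

View pics/w9.png

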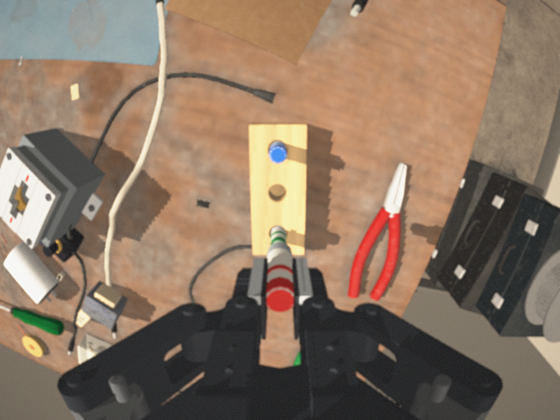

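Run:
```python
from h import *
print(shift([.571,.020,.15],1.05))
```

```text
[-280.8, 13.7, -17.2, np.float64(0.778)]
```

>>> {"fn": "drive_tool", "kwargs": {
  "steps": [
    [-45,2,-8,0.14,-1],
    [-95,4,-17,0.28,-1],
    [-140,6,-17,0.42,-1],
    [-185,9,-17,0.56,-1],
    [-230,11,-17,0.7,-1]
  ]
}}

```text
clock: 7.35
position: [0.5547, 0.0667, 0.1481]
ee_rot: [0.0, 0.847, 0.532, 0.006]
contact_force: [-0.5, -0.9, 0.1]
width: 0.0123
```

Run:
```python
from h import *
state();print(shift([.571,.020,.15],1.05))
```

```text
t 7.35 p [0.5547 0.0667 0.1481] yaw x-axis 1.1226 F [-0.5 -0.9  0.1] w 0.0123 q [-0.01  0.28  1.63  0.01  1.22 -1.13]
[-35.0, 35.0, -2.1, np.float64(0.073)]
```

>>> {"fn": "drive_tool", "kwargs": {
  "steps": [
    [-18,18,-1,0.07,-1],
    [-35,35,-2,0.07,-1],
    [-35,35,-2,0.07,-1],
    [-35,35,-2,0.07,-1]
  ]
}}

```text
clock: 7.75
position: [0.5699, 0.0199, 0.1482]
ee_rot: [-0.001, 0.865, 0.502, 0.005]
contact_force: [-0.4, -0.2, -0.2]
width: 0.012
```

Run:
```python
from h import *
state();im=manip.get_image("wrist");state();cv2.imwrite("pics/w10.png",im); cv2.imwrite("pics/w10c.png",cv2.resize(im[110:300,180:380],None,fx=3.9,fy=3.1,interpolation=cv2.INTER_CUBIC))
```

```text
t 7.75 p [0.5699 0.0199 0.1482] yaw x-axis 1.0511 F [-0.4 -0.2 -0.2] w 0.012 q [-0.09  0.3   1.6   0.01  1.24 -1.15]
t 7.8 p [0.5698 0.0206 0.1485] yaw x-axis 1.0523 F [-0.5  1.2  0.1] w 0.0119 q [-0.09  0.3   1.6   0.01  1.24 -1.15]
```

View pics/w10.png

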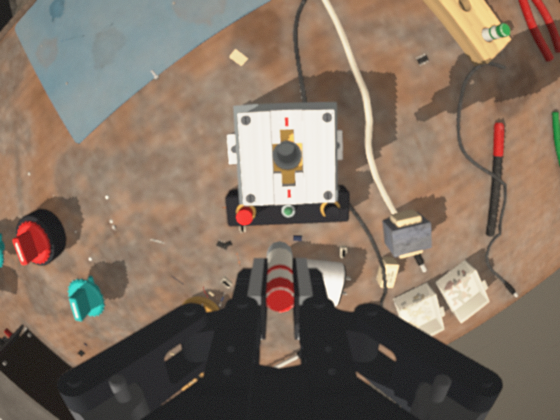

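View pics/w10c.png

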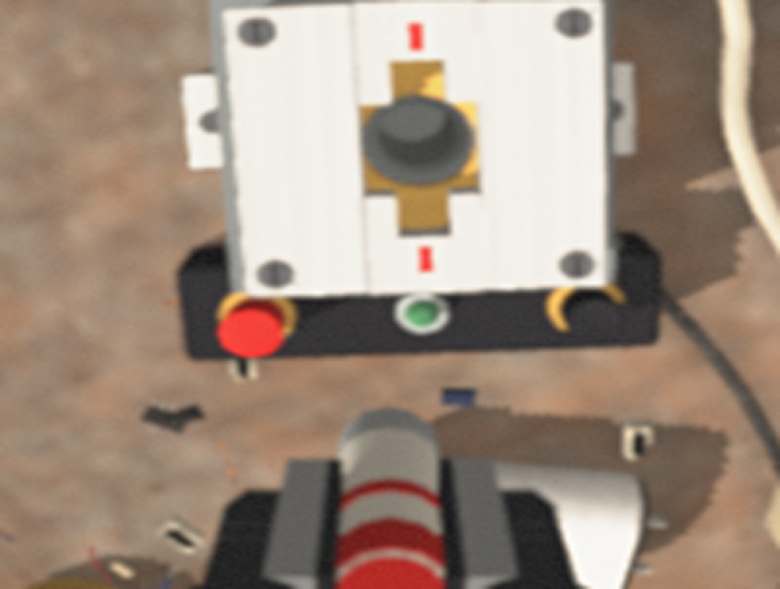

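Run:
```python
from h import *
c=cam("wrist")
f=lambda u,v:(u/3.9+180-.37,v/3.1+110-.34)
P={k:atz("wrist",f(*v),.082,c) for k,v in dict(s1=(257,31),s2=(574,23),s3=(275,272),s4=(577,264),m1=(416,36),m2=(425,258),e1=(416,62),e2=(424,234)).items()}
for k in P: print(k,P[k].round(4))
C=np.mean([P[f"s{i}"] for i in (1,2,3,4)],0); print("screws",C, "marks",(P["m1"]+P["m2"])/2,"ends",(P["e1"]+P["e2"])/2)
a=lambda v:np.arctan2(v[1],v[0])
print("len",np.linalg.norm(P["e1"]-P["e2"]),"ang",a(P["m2"]-P["m1"]),a(P["s3"]-P["s1"]),a(P["s4"]-P["s2"]),a(P["s1"]-P["s2"])+np.pi/2,a(P["s3"]-P["s4"])+np.pi/2)
for q in [C,(P["m1"]+P["m2"])/2]: print(proj("top",q),proj("side",q),shift([q[0],q[1],.14],1.05))
```

```text
s1 [0.4954 0.0353 0.082 ]
s2 [0.5232 0.0884 0.082 ]
s3 [0.5483 0.0078 0.082 ]
s4 [0.5763 0.0609 0.082 ]
m1 [0.5115 0.0606 0.082 ]
m2 [0.56   0.0353 0.082 ]
e1 [0.517  0.0575 0.082 ]
e2 [0.5545 0.0381 0.082 ]
screws [0.53581716 0.04808896 0.082     ] marks [0.53574355 0.04795023 0.082     ] ends [0.53574587 0.04782052 0.082     ]
len 0.04229962451400785 ang -0.4810823908526426 -0.4790389156336648 -0.47838536728756126 -0.4819095309441397 -0.4849009416077106
[[242.88378224 195.12988499]] [[255.66819675 219.20512887]] [7.0, -43.2, 8.5, np.float64(0.002)]
[[242.93734101 195.15800692]] [[255.71223116 219.18491683]] [6.8, -43.2, 8.5, np.float64(0.002)]
```

Run:
```python
from h import *
c=cam("wrist");p,T=tool()
for l in [(0,0,-.056),(0,-.002,-.056),(0,0,-.005),(0,-.007,-.005),(0,.007,-.056),(.007,0,-.03),(-.007,0,-.03)]: print(l,proj("wrist",p+T@np.array(l),c))
print(T.round(4))
im=cv2.imread("pics/w10.png");cv2.imwrite("pics/w10d.png",cv2.resize(im[230:320,240:330],None,fx=6.5,fy=6.5,interpolation=cv2.INTER_CUBIC))
```

```text
(0, 0, -0.056) [[278.74632593 300.28174582]]
(0, -0.002, -0.056) [[278.74420424 296.46081971]]
(0, 0, -0.005) [[278.98087593 251.32238587]]
(0, -0.007, -0.005) [[278.98163321 240.14814826]]
(0, 0.007, -0.056) [[278.75412474 313.19654139]]
(0.007, 0, -0.03) [[292.7211848  271.99880036]]
(-0.007, 0, -0.03) [[265.04313211 271.96892291]]
[[ 0.4955  0.8686  0.0076]
 [ 0.8685 -0.4956  0.0073]
 [ 0.0101  0.003  -0.9999]]
```

View pics/w10d.png

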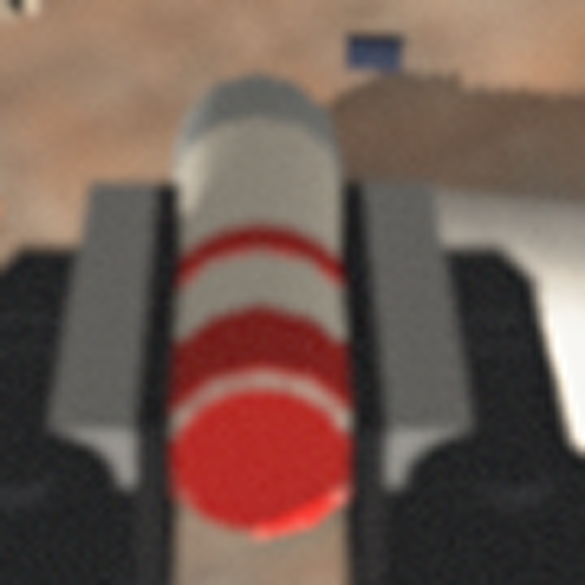

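>>> {"fn": "drive_tool", "kwargs": {
  "steps": [
    [7,-22,4,0,-1],
    [6.5,-43.5,9,0,-1],
    [6.5,-43.5,30,0,-1],
    [6.5,-43.5,50,0,-1],
    [6.5,-43.5,50,0,-1]
  ]
}}

```text
clock: 8.3
position: [0.5322, 0.0497, 0.0959]
ee_rot: [-0.003, 0.864, 0.503, 0.002]
contact_force: [-1.1, 0.9, -0.4]
width: 0.0118
```

Run:
```python
from h import *
state();im=manip.get_image("wrist");state();cv2.imwrite("pics/w11c.png",cv2.resize(im[140:320,180:380],None,fx=3.9,fy=3.3,interpolation=cv2.INTER_CUBIC))
print(shift([.5355,.0476,.052]))
im=manip.get_image("side"); cv2.imwrite("pics/s11.png",cv2.resize(im[150:290,190:330],None,fx=5,fy=4.2,interpolation=cv2.INTER_CUBIC))
```

```text
t 8.3 p [0.5322 0.0497 0.0959] yaw x-axis 1.0543 F [-1.1  0.9 -0.4] w 0.0118 q [-0.04  0.29  1.75  0.01  1.1  -1.1 ]
t 8.35 p [0.5337 0.0494 0.0973] yaw x-axis 1.054 F [ 0.5 -0.3  1. ] w 0.0117 q [-0.04  0.29  1.75  0.01  1.1  -1.1 ]
[-1.1, 2.5, 45.3]
```

View pics/w11c.png

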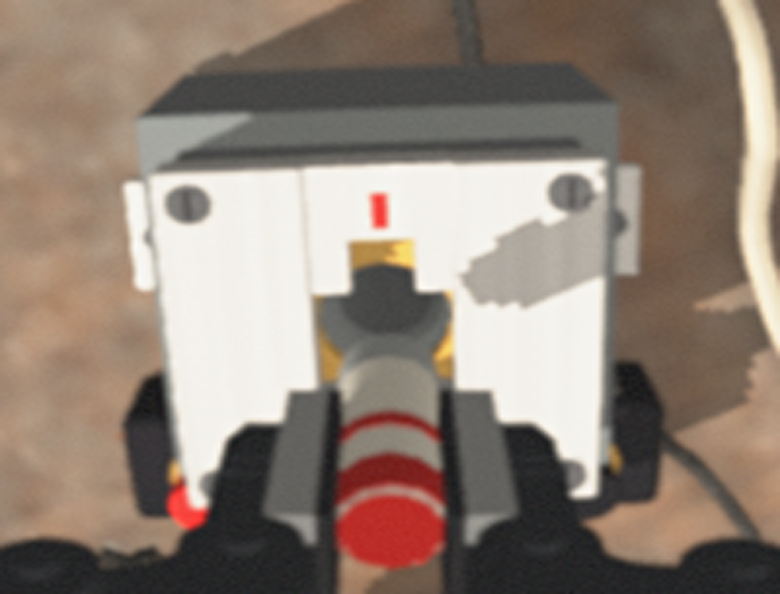

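View pics/s11.png

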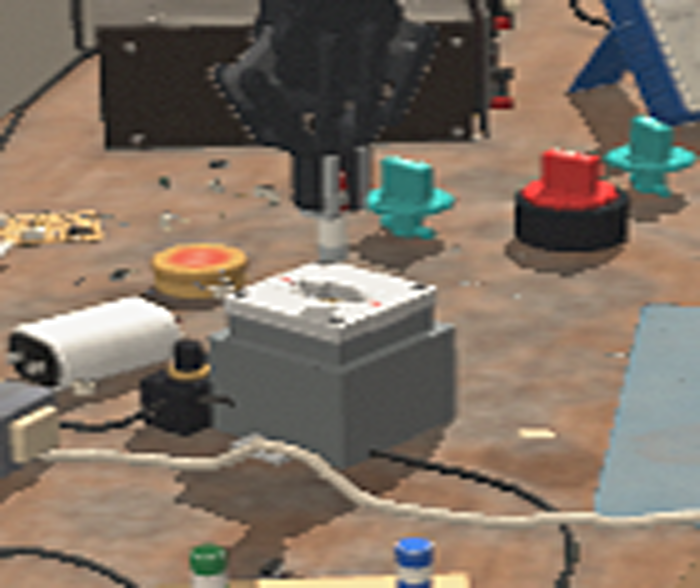

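>>> {"fn": "drive_tool", "kwargs": {
  "steps": [
    [-1,2.5,5,0,-1],
    [-1,2.5,10,0,-1],
    [-1,2.5,10,0,-1],
    [-1,2.5,10,0,-1]
  ]
}}

```text
clock: 8.8
position: [0.5369, 0.047, 0.0884]
ee_rot: [-0.002, 0.864, 0.503, 0.005]
contact_force: [-0.4, 0.4, 0.3]
width: 0.012
```

Run:
```python
from h import *
state();c=cam("wrist");p,T=tool();im=manip.get_image("wrist");state();cv2.imwrite("pics/w12c.png",cv2.resize(im[150:330,180:380],None,fx=4,fy=3.3,interpolation=cv2.INTER_CUBIC))
f=lambda q:((q-[180,150]+.4)*[4,3.3]).round(0)
# predicted pixels of known plate points
W=dict(s1=[0.4954,.0353,.082],s2=[.5232,.0884,.082],m1=[.5115,.0606,.082],s3=[.5483,.0078,.082],s4=[.5763,.0609,.082])
for k,v in W.items(): print(k,f(proj("wrist",v,c)))
th=np.linspace(0,2*np.pi,8,endpoint=False)
print("opening",f(proj("wrist",np.c_[.5358+.0115*np.cos(th),.048+.0115*np.sin(th),0*th+.082],c)).tolist())
print("fuse top/bot",f(proj("wrist",[p+T@[.0005,0,-.056],p+T@[.0005,-.007,-.005]],c)))
print(shift([.5355,.0476,.052]))
```

```text
t 8.8 p [0.5369 0.047  0.0884] yaw x-axis 1.0535 F [-0.4  0.4  0.3] w 0.012 q [-0.05  0.3   1.76  0.01  1.08 -1.11]
t 8.85 p [0.537  0.047  0.0885] yaw x-axis 1.0535 F [ 0.5  0.7 -0.1] w 0.0119 q [-0.05  0.3   1.76  0.01  1.08 -1.11]
s1 [[187. 151.]]
s2 [[598. 139.]]
m1 [[392. 159.]]
s3 [[222. 445.]]
s4 [[592. 435.]]
opening [[436.0, 351.0], [472.0, 317.0], [466.0, 274.0], [420.0, 246.0], [361.0, 252.0], [326.0, 287.0], [334.0, 331.0], [380.0, 357.0]]
fuse top/bot [[401. 497.]
 [401. 299.]]
[-0.5, -1.7, 36.5]
```

View pics/w12c.png

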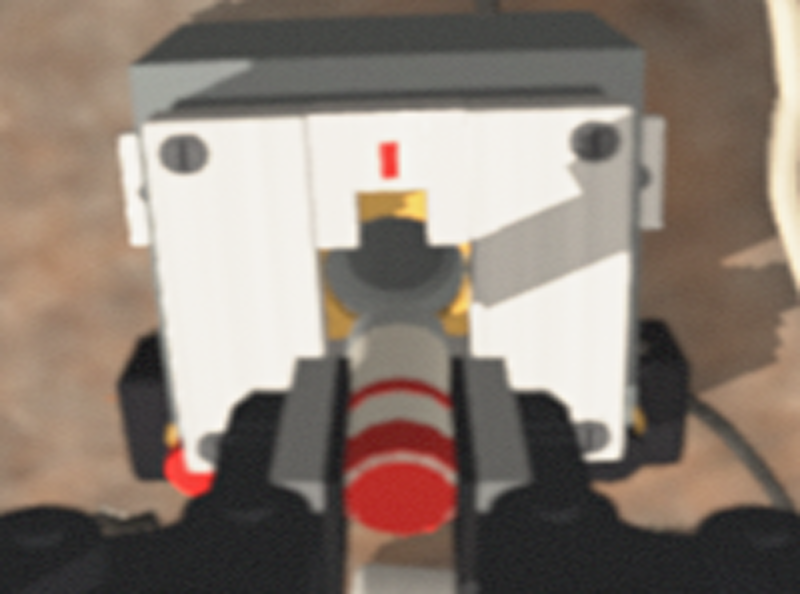

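>>> {"fn": "drive_tool", "kwargs": {
  "steps": [
    [-0.5,-1.5,12,0,-1],
    [-0.5,-1.5,24,0,-1],
    [-0.5,-1.5,32,0,-1],
    [-0.5,-1.5,32,0,-1],
    [-0.5,-1.5,32,0,-1]
  ]
}}

```text
clock: 9.35
position: [0.5354, 0.0475, 0.056]
ee_rot: [-0.002, 0.864, 0.503, 0.004]
contact_force: [0.1, 0.7, -0.8]
width: 0.0116
```

Run:
```python
from h import *
state();print(shift([.5355,.0476,.051]))
im=manip.get_image("wrist");cv2.imwrite("pics/w13c.png",cv2.resize(im[150:350,180:380],None,fx=4,fy=3,interpolation=cv2.INTER_CUBIC))
im=manip.get_image("side"); cv2.imwrite("pics/s13.png",cv2.resize(im[150:290,190:330],None,fx=5,fy=4.2,interpolation=cv2.INTER_CUBIC))
```

```text
t 9.35 p [0.5354 0.0475 0.056 ] yaw x-axis 1.0534 F [ 0.1  0.7 -0.8] w 0.0116 q [-0.05  0.34  1.8   0.01  1.   -1.11]
[0.1, 0.0, 5.0]
```

View pics/w13c.png

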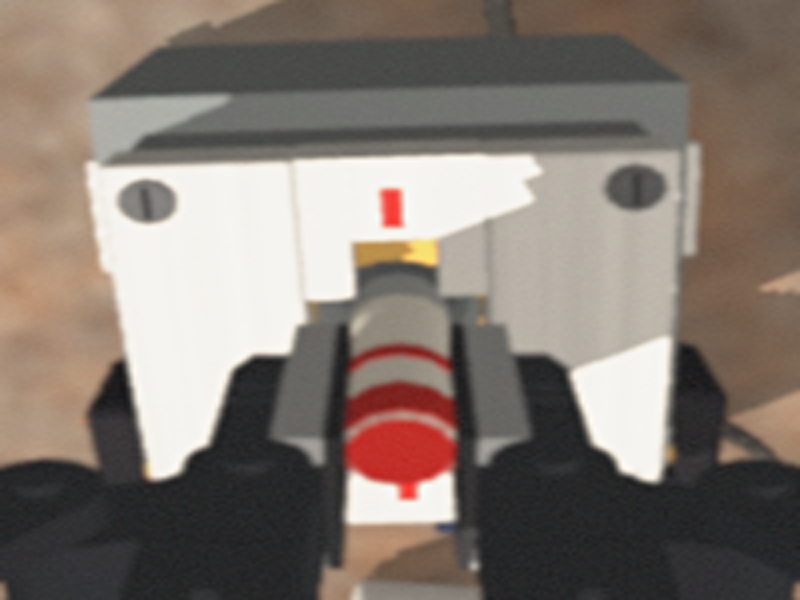

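View pics/s13.png

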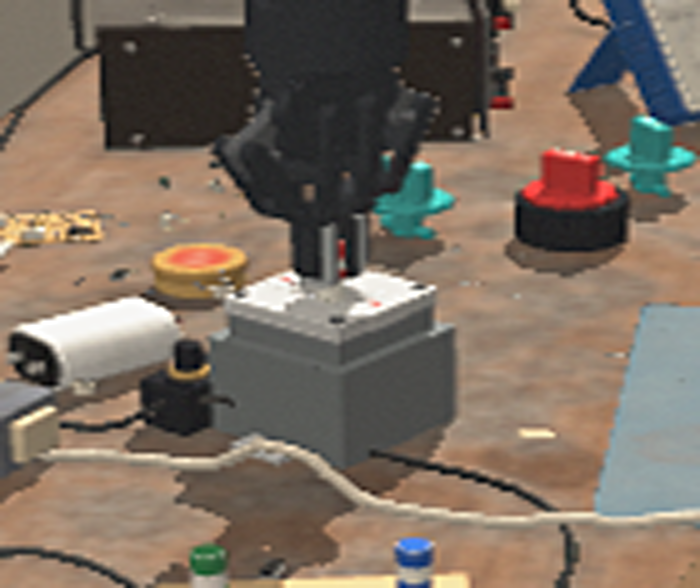

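>>> {"fn": "drive_tool", "kwargs": {
  "steps": [
    [0,0,3,0,-1],
    [0,0,6,0,-1],
    [0,0,6,0,-1],
    [0,0,6,0,-1]
  ]
}}

```text
clock: 9.85
position: [0.536, 0.0476, 0.0506]
ee_rot: [-0.001, 0.864, 0.503, 0.005]
contact_force: [0.9, -0.1, 0.1]
width: 0.0116
```

>>> {"fn": "drive_tool", "kwargs": {
  "steps": [
    [0,0,0,0,-0.5],
    [0,0,0,0,-0.4],
    [0,0,0,0,-0.3],
    [0,0,0,0,-0.2],
    [0,0,0,0,-0.2]
  ]
}}

```text
clock: 10.35
position: [0.536, 0.0476, 0.0507]
ee_rot: [-0.001, 0.864, 0.503, 0.005]
contact_force: [-0.1, 0.0, -0.9]
width: 0.0341
```

Run:
```python
from h import *
state()
im=manip.get_image("wrist");cv2.imwrite("pics/w14c.png",cv2.resize(im[150:350,180:380],None,fx=4,fy=3,interpolation=cv2.INTER_CUBIC))
```

```text
t 10.35 p [0.536  0.0476 0.0507] yaw x-axis 1.0535 F [-0.1  0.  -0.9] w 0.0341 q [-0.05  0.34  1.81  0.01  0.98 -1.11]
```

View pics/w14c.png

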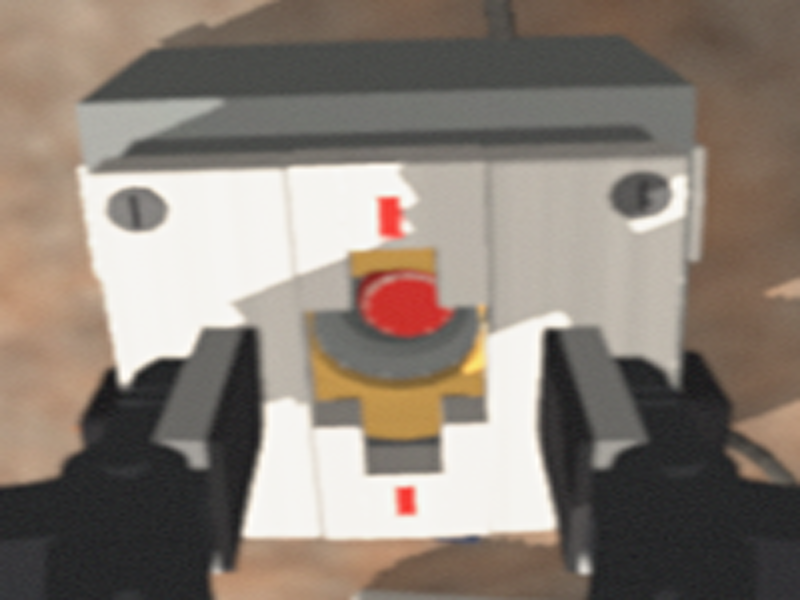

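>>> {"fn": "drive_tool", "kwargs": {
  "steps": [
    [0,0,-20,0,0],
    [0,0,-60,0,0.5],
    [0,0,-100,0,1],
    [0,0,-100,0,1],
    [0,0,-100,0,1]
  ]
}}

```text
clock: 10.9
position: [0.5358, 0.0468, 0.1516]
ee_rot: [-0.001, 0.864, 0.503, 0.006]
contact_force: [-0.2, 0.0, -0.5]
width: 0.0857
```

Run:
```python
from h import *
state();c=cam("wrist");im=manip.get_image("wrist");state();cv2.imwrite("pics/w15c.png",cv2.resize(im[150:300,200:360],None,fx=5,fy=4,interpolation=cv2.INTER_CUBIC))
px=cent(im,170,8,(255,200,305,240));print(px)
for z in (.057,.065): print(z,atz("wrist",px,z,c))
W=dict(s1=[0.4954,.0353,.082],s2=[.5232,.0884,.082],m1=[.5115,.0606,.082],m2=[.56,.0353,.082],s3=[.5483,.0078,.082],s4=[.5763,.0609,.082])
for k,v in W.items(): print(k,((proj("wrist",v,c)-[200,150]+.4)*[5,4]).round())
print(shift([.465,-.27,.17],1.18))
```

```text
t 10.9 p [0.5358 0.0468 0.1516] yaw x-axis 1.0535 F [-0.2  0.  -0.5] w 0.0857 q [-0.05  0.24  1.67  0.01  1.22 -1.1 ]
t 10.95 p [0.5347 0.0468 0.1503] yaw x-axis 1.0535 F [-0.1 -0.6 -0.8] w 0.0854 q [-0.05  0.25  1.67  0.01  1.22 -1.1 ]
[ 18   0  16  10 120]
[279.98333333 203.6       ]
0.057 [0.53775018 0.04766402 0.057     ]
0.065 [0.5356108  0.04876741 0.065     ]
s1 [[198. 101.]]
s2 [[588.  90.]]
m1 [[393. 108.]]
m2 [[405. 370.]]
s3 [[225. 386.]]
s4 [[589. 376.]]
[-309.6, 96.2, -22.6, np.float64(-0.127)]
```

View pics/w15c.png

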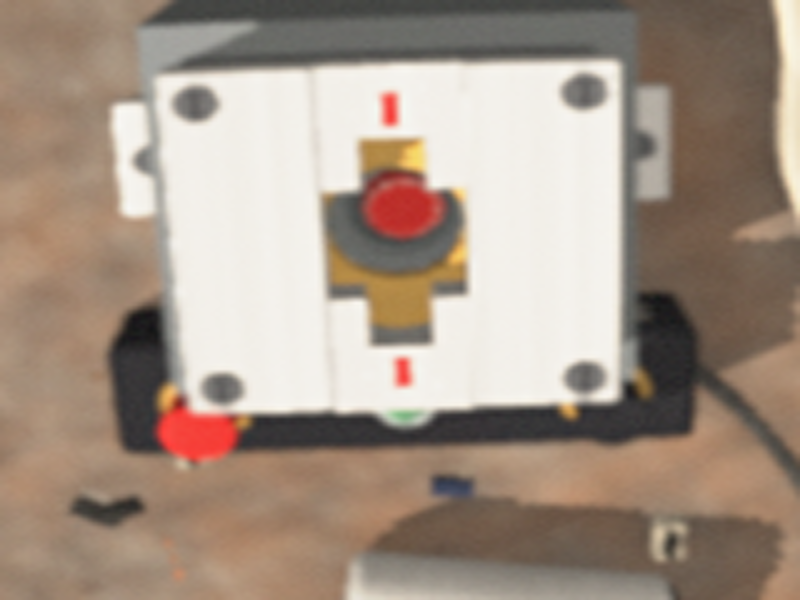

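>>> {"fn": "drive_tool", "kwargs": {
  "steps": [
    [-44,14,-10,-0.03,1],
    [-88,28,-20,-0.06,1],
    [-132,42,-30,-0.09,1],
    [-176,56,-30,-0.12,1],
    [-220,69,-30,-0.12,1]
  ]
}}

```text
clock: 11.45
position: [0.4842, -0.1799, 0.1767]
ee_rot: [-0.003, 0.833, 0.554, 0.004]
contact_force: [0.9, 0.0, 0.3]
width: 0.0855
```

>>> {"fn": "drive_tool", "kwargs": {
  "steps": [
    [-46,14,0,0,1],
    [-90,27,0,0,1],
    [-90,27,0,0,1],
    [-90,27,0,0,1]
  ]
}}

```text
clock: 11.85
position: [0.4731, -0.2733, 0.1737]
ee_rot: [-0.005, 0.833, 0.553, 0.004]
contact_force: [-1.0, 0.8, 0.1]
width: 0.0854
```

Run:
```python
from h import *
state();im=manip.get_image("wrist");state();cv2.imwrite("pics/w16.png",im);cv2.imwrite("pics/w16c.png",cv2.resize(im[150:270,200:360],None,fx=5,fy=5,interpolation=cv2.INTER_CUBIC))
for r in manip.masks_of("wrist","cap_grip"): print(r["conf"],r["location"],r["pixels"].sum())
```

```text
t 11.85 p [ 0.4731 -0.2733  0.1737] yaw x-axis 1.1715 F [-1.   0.8  0.1] w 0.0854 q [-0.66  0.25  1.6   0.01  1.3  -1.83]
t 11.9 p [ 0.4734 -0.2723  0.1741] yaw x-axis 1.1733 F [-0.3  0.9 -0.1] w 0.0854 q [-0.66  0.25  1.6   0.01  1.3  -1.83]
0.8 [281.4, 181.8] 2290
0.67 [178.9, 189.4] 1974
0.64 [325.0, 252.6] 1784
```

View pics/w16.png

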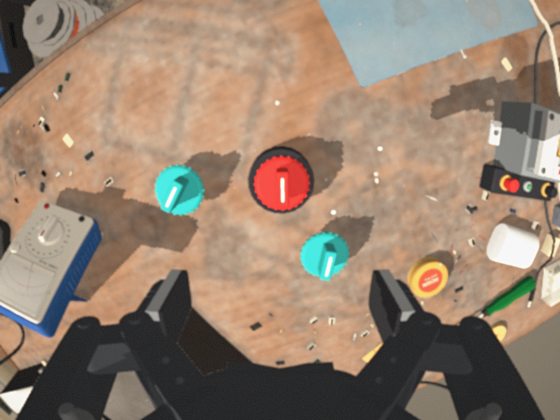

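View pics/w16c.png

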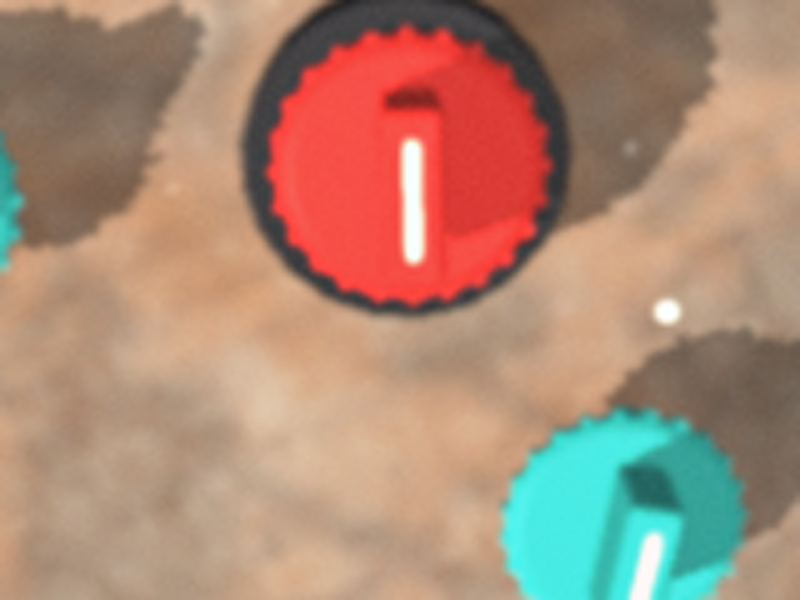

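Run:
```python
from h import *
state();c=cam("wrist");im=manip.get_image("wrist");state();cv2.imwrite("pics/w17c.png",cv2.resize(im[150:250,220:340],None,fx=6,fy=6,interpolation=cv2.INTER_CUBIC))
g=im[150:250,220:340].astype(int)
m=((g.min(2)>190)).astype(np.uint8)
n,l,st,ce=cv2.connectedComponentsWithStats(m)
for i in range(1,n):
    if st[i,4]>15:
        ys,xs=np.where(l==i); pts=np.c_[xs,ys]; w=np.array([atz("wrist",q+[220,150],.061,c) for q in pts]); C=w.mean(0); u,s,v=np.linalg.svd(w-C); d=v[0]; print(st[i],ce[i]+[220,150],"C",C.round(4),"ang",np.arctan2(d[1],d[0]),shift(C))
px=cent(im,170,8,(240,140,330,240),sat=120,val=60); F=atz("wrist",px,.036,c); print(px,"flange",F.round(4))
```

```text
t 11.95 p [ 0.4737 -0.2717  0.1745] yaw x-axis 1.1746 F [ 0.5 -0.1 -0.6] w 0.085 q [-0.66  0.25  1.6   0.01  1.3  -1.83]
t 12.0 p [ 0.474  -0.2716  0.1749] yaw x-axis 1.1755 F [-0.9 -0.3 -0. ] w 0.0857 q [-0.66  0.25  1.6   0.01  1.3  -1.83]
[59 28  4 24 83] [280.3373494  190.01204819] C [ 0.4684 -0.267   0.061 ] ang -0.3757932756751202 [0.8, -6.7, 113.9]
[109  60   5   4  18] [331.22222222 211.5       ] C [ 0.506  -0.2307  0.061 ] ang 1.0521746620835586 [48.8, 14.0, 114.4]
[  11   15   58   56 2345]
[279.82473348 182.11855011] flange [ 0.4666 -0.2664  0.036 ]
```

View pics/w17c.png

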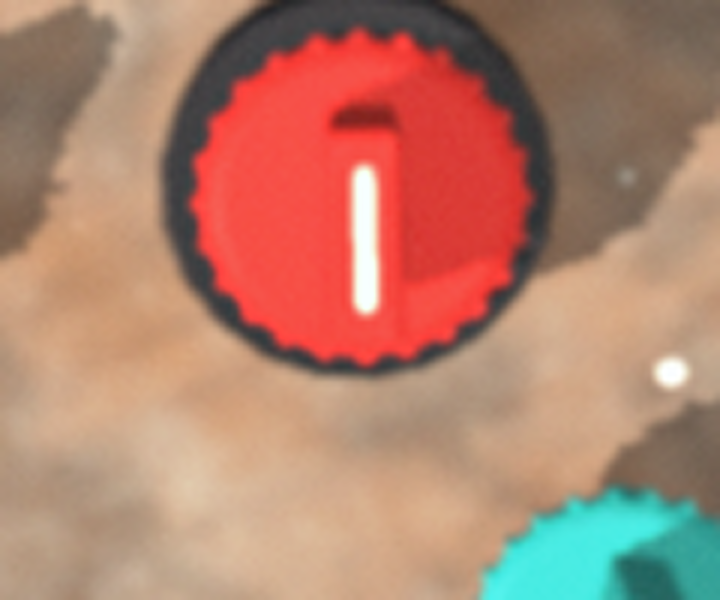

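>>> {"fn": "drive_tool", "kwargs": {
  "steps": [
    [0.5,-4,30,-0.02,1],
    [0.5,-6.5,75,-0.02,1],
    [0.5,-6.5,110,-0.02,1],
    [0.5,-6.5,110,-0.02,1],
    [0.5,-6.5,110,-0.02,1]
  ]
}}

```text
clock: 12.5
position: [0.4689, -0.2664, 0.0653]
ee_rot: [-0.004, 0.826, 0.563, 0.004]
contact_force: [0.8, 0.4, 0.3]
width: 0.0855
```

Run:
```python
from h import *
state();c=cam("wrist");im=manip.get_image("wrist");state();cv2.imwrite("pics/w18.png",im[120:420,100:460])
g=im[150:350,220:340].astype(int)
m=((g.min(2)>190)).astype(np.uint8)
n,l,st,ce=cv2.connectedComponentsWithStats(m)
for i in range(1,n):
    if st[i,4]>40:
        ys,xs=np.where(l==i); pts=np.c_[xs,ys]; w=np.array([atz("wrist",q+[220,150],.061,c) for q in pts]); C=w.mean(0); u,s,v=np.linalg.svd(w-C); d=v[0]; print(st[i],ce[i]+[220,150],"C",C.round(4),"ang",np.arctan2(d[1],d[0]),shift(C))
im=manip.get_image("side"); cv2.imwrite("pics/s18.png",cv2.resize(im[120:240,240:380],None,fx=5,fy=5,interpolation=cv2.INTER_CUBIC))
```

```text
t 12.5 p [ 0.4689 -0.2664  0.0653] yaw x-axis 1.1971 F [0.8 0.4 0.3] w 0.0855 q [-0.65  0.33  1.78  0.01  1.04 -1.86]
t 12.55 p [ 0.4699 -0.2674  0.0664] yaw x-axis 1.1969 F [ 0.5 -0.3  0.2] w 0.0853 q [-0.65  0.33  1.78  0.01  1.04 -1.86]
[ 56  76   5  35 152] [277.73684211 242.32236842] C [ 0.4673 -0.2664  0.061 ] ang -0.39423505658250746 [-0.1, -2.8, 5.4]
[114 184   6  16  52] [337.13461538 343.13461538] C [ 0.5579 -0.256   0.061 ] ang -0.46778076712729355 [42.7, 77.8, 5.9]
```

View pics/w18.png

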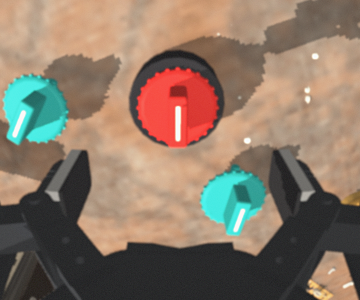

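View pics/s18.png

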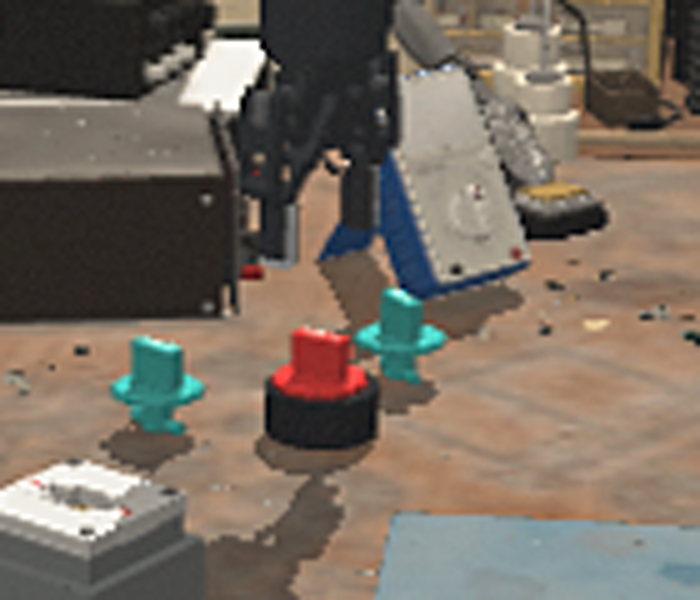

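Run:
```python
from h import *
c=cam("wrist")
for px in [(333,318),(335,322)]: print(shift(atz("wrist",px,.028,c)))
print(shift(atz("wrist",(278,223),.036,c)))
state()
```

```text
[44.1, 81.8, 39.7]
[46.1, 86.1, 39.7]
[-0.7, -4.3, 31.0]
t 12.6 p [ 0.4703 -0.2679  0.0671] yaw x-axis 1.1966 F [-0.6  0.5  1.2] w 0.0853 q [-0.65  0.33  1.77  0.01  1.04 -1.86]
```

>>> {"fn": "drive_tool", "kwargs": {
  "steps": [
    [0,-3.5,20,0.01,1],
    [0,-3.5,40,0.01,1],
    [0,-3.5,59,0.01,1],
    [0,-3.5,59,0.01,1],
    [0,-3.5,59,0.01,1]
  ]
}}

```text
clock: 13.1
position: [0.4685, -0.2669, 0.0096]
ee_rot: [-0.001, 0.829, 0.559, 0.005]
contact_force: [0.7, -0.2, 0.3]
width: 0.0852
```

Run:
```python
from h import *
state();c=cam("wrist");im=manip.get_image("wrist");state();cv2.imwrite("pics/w19.png",cv2.resize(im[200:420,140:420],None,fx=2.5,fy=2.5))
g=im[200:350,220:340].astype(int)
m=((g.min(2)>190)).astype(np.uint8)
n,l,st,ce=cv2.connectedComponentsWithStats(m)
for i in range(1,n):
    if st[i,4]>40:
        ys,xs=np.where(l==i); pts=np.c_[xs,ys]; w=np.array([atz("wrist",q+[220,200],.061,c) for q in pts]); C=w.mean(0); u,s,v=np.linalg.svd(w-C); d=v[0]; print(st[i],ce[i]+[220,200],"C",C.round(4),"ang",np.arctan2(d[1],d[0]),shift(C))
im=manip.get_image("side"); cv2.imwrite("pics/s19.png",cv2.resize(im[120:240,240:380],None,fx=5,fy=5,interpolation=cv2.INTER_CUBIC))
```

```text
t 13.1 p [ 0.4685 -0.2669  0.0096] yaw x-axis 1.1868 F [ 0.7 -0.2  0.3] w 0.0852 q [-0.65  0.39  1.85  0.01  0.89 -1.85]
t 13.15 p [ 0.4688 -0.2672  0.0099] yaw x-axis 1.1867 F [-0.1  0.4  0.2] w 0.0854 q [-0.65  0.39  1.85  0.01  0.89 -1.85]
[ 57  73   6  42 224] [279.52232143 294.61160714] C [ 0.4684 -0.267   0.061 ] ang -0.3826612598315421 [0.5, -0.1, -51.1]
```

View pics/w19.png

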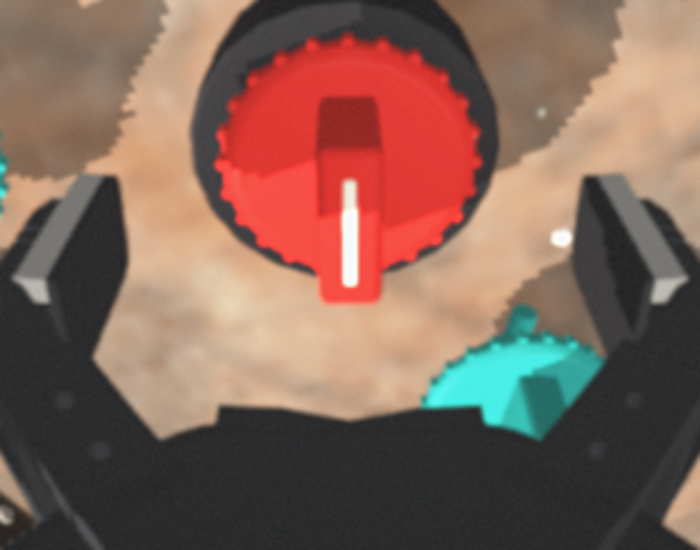

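View pics/s19.png

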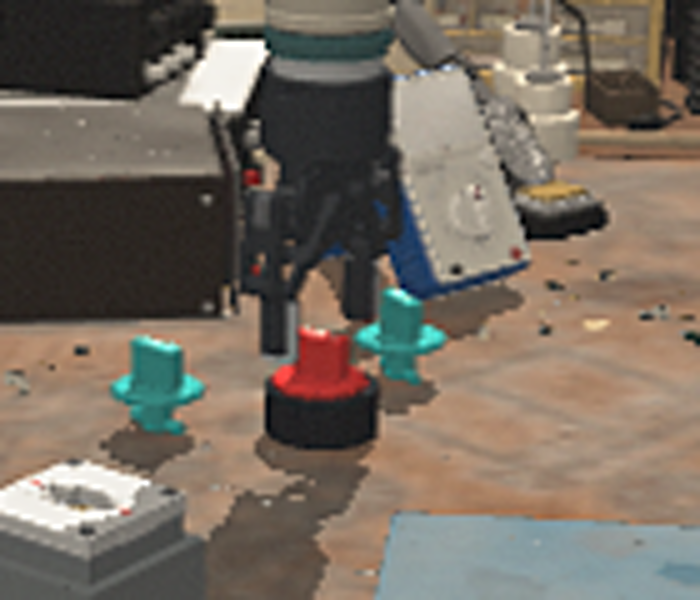

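>>> {"fn": "drive_tool", "kwargs": {
  "steps": [
    [0.5,0,4,0,0.3],
    [0.5,0,4,0,-1],
    [0.5,0,4,0,-1],
    [0.5,0,4,0,-1],
    [0.5,0,4,0,-1]
  ],
  "squeeze": 60
}}

```text
clock: 13.7
position: [0.469, -0.2667, 0.0059]
ee_rot: [-0.0, 0.829, 0.559, 0.005]
contact_force: [-1.2, -1.3, 0.9]
width: 0.0124
```

>>> {"fn": "drive_tool", "kwargs": {
  "steps": [
    [0,0,0,0,-1],
    [0,0,0,0,-1],
    [0,0,0,0,-1],
    [0,0,0,0,-1]
  ]
}}

```text
clock: 14.1
position: [0.4691, -0.2667, 0.0061]
ee_rot: [-0.0, 0.829, 0.559, 0.005]
contact_force: [-1.2, 1.5, 4.2]
width: 0.0107
```

Run:
```python
from h import *
state();im=manip.get_image("wrist");state();cv2.imwrite("pics/w20.png",cv2.resize(im[200:420,140:420],None,fx=2.5,fy=2.5))
im=manip.get_image("side"); cv2.imwrite("pics/s20.png",cv2.resize(im[120:240,240:380],None,fx=5,fy=5,interpolation=cv2.INTER_CUBIC))
```

```text
t 14.1 p [ 0.4691 -0.2667  0.0061] yaw x-axis 1.1868 F [-1.2  1.5  4.2] w 0.0107 q [-0.65  0.4   1.85  0.01  0.88 -1.85]
t 14.15 p [ 0.4691 -0.2668  0.0062] yaw x-axis 1.1868 F [-0.9  0.9  4.7] w 0.0105 q [-0.65  0.4   1.85  0.01  0.88 -1.85]
```

View pics/w20.png

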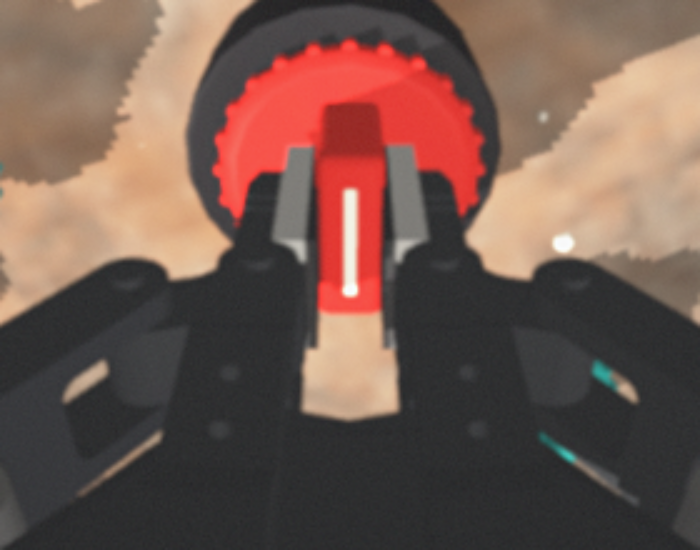

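View pics/s20.png

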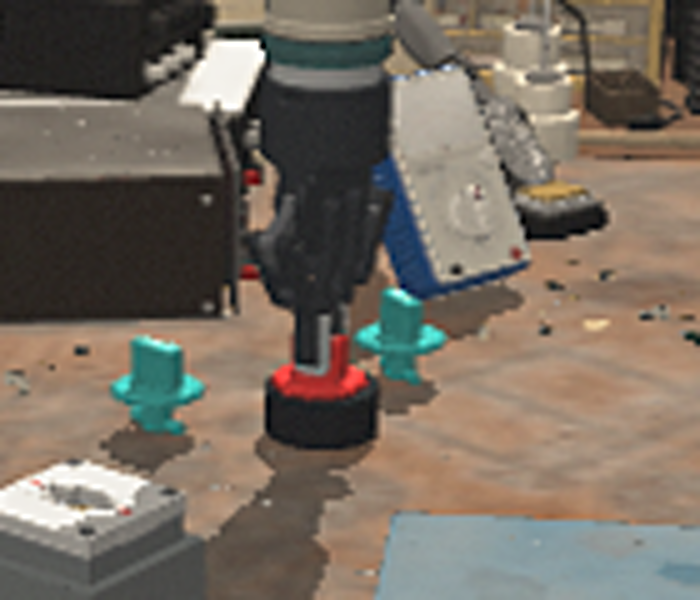

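>>> {"fn": "drive_tool", "kwargs": {
  "steps": [
    [0,0,-10,0,-1],
    [0,0,-40,0,-1],
    [0,0,-85,0,-1],
    [0,0,-130,0,-1],
    [0,0,-130,0,-1]
  ]
}}

```text
clock: 14.7
position: [0.4718, -0.2705, 0.1428]
ee_rot: [0.007, 0.829, 0.559, 0.008]
contact_force: [1.3, 0.2, -1.5]
width: 0.0107
```

Run:
```python
from h import *
state();c=cam("wrist");p,T=tool();im=manip.get_image("wrist");state();cv2.imwrite("pics/w21.png",cv2.resize(im[200:360,200:360],None,fx=4,fy=3.7))
g=im[200:350,260:300].astype(int)
m=((g.min(2)>190)).astype(np.uint8)
n,l,st,ce=cv2.connectedComponentsWithStats(m)
for i in range(1,n):
    if st[i,4]>40:
        ys,xs=np.where(l==i); w=np.array([T.T@(atz("wrist",q+[260,200],p[2]+.055,c)-p) for q in np.c_[xs,ys]]); C=w.mean(0); u,s,v=np.linalg.svd(w-C); print(st[i],ce[i]+[260,200],"toolC",(C*1000).round(1),"range y",(w[:,1].min()*1000,w[:,1].max()*1000),"dir",v[0].round(3))
print(shift([.5357,.0482,.15],1.09))
```

```text
t 14.7 p [ 0.4718 -0.2705  0.1428] yaw x-axis 1.1869 F [ 1.3  0.2 -1.5] w 0.0107 q [-0.66  0.26  1.68  0.01  1.19 -1.85]
t 14.75 p [ 0.4699 -0.2691  0.1397] yaw x-axis 1.1869 F [ 0.8 -0.2 -0.8] w 0.0105 q [-0.66  0.26  1.68  0.01  1.19 -1.85]
[ 17  76   6  42 171] [279.51461988 297.28654971] toolC [  0.4  -0.8 -55. ] range y (np.float64(-11.781016885060376), np.float64(10.025282781872182)) dir [0.002 1.    0.019]
[318.9, -57.8, -9.0, np.float64(0.097)]
```

View pics/w21.png

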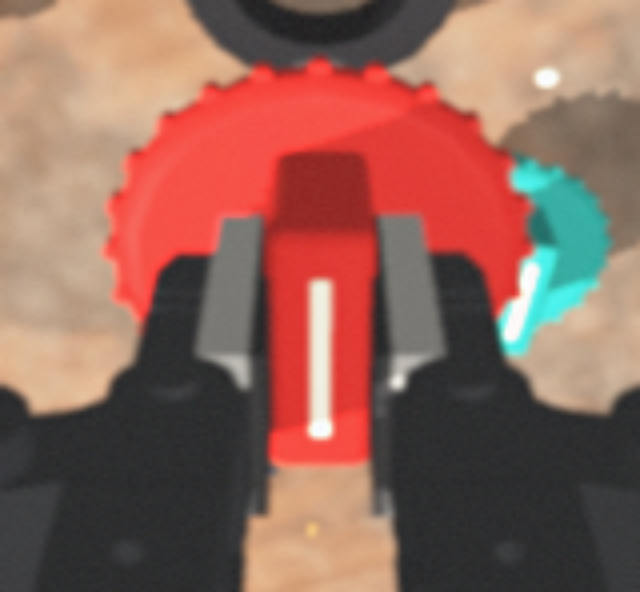

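>>> {"fn": "drive_tool", "kwargs": {
  "steps": [
    [45,-8,-4,0.03,-1],
    [90,-16,-9,0.06,-1],
    [135,-24,-9,0.097,-1],
    [180,-33,-9,0.097,-1],
    [225,-41,-9,0.097,-1]
  ]
}}

```text
clock: 15.25
position: [0.5147, -0.0432, 0.148]
ee_rot: [0.002, 0.855, 0.518, 0.006]
contact_force: [0.9, 0.1, -0.9]
width: 0.0109
```

Run:
```python
from h import *
state();print(shift([.5357,.0482,.12],1.09))
```

```text
t 15.25 p [ 0.5147 -0.0432  0.148 ] yaw x-axis 1.0893 F [ 0.9  0.1 -0.9] w 0.0109 q [-0.22  0.22  1.72  0.    1.2  -1.31]
[90.5, -24.0, 28.4, np.float64(-0.001)]
```

>>> {"fn": "drive_tool", "kwargs": {
  "steps": [
    [45,-12,0,0,-1],
    [90,-24,10,0,-1],
    [90,-24,38,0,-1],
    [90,-24,38,0,-1],
    [90,-24,38,0,-1]
  ]
}}

```text
clock: 15.75
position: [0.534, 0.0475, 0.109]
ee_rot: [0.001, 0.855, 0.518, 0.004]
contact_force: [0.1, -0.1, -0.1]
width: 0.0108
```

```bash
cat > look.py <<'E'
from h import *
import sys
k=sys.argv[1]
state();c=cam("wrist");p,T=tool();im=manip.get_image("wrist")
f=lambda q:((q-[180,150]+.4)*[4,3]).round().tolist()
W=dict(s1=[0.4954,.0353,.082],s2=[.5232,.0884,.082],m1=[.5115,.0606,.082])
print({a:f(proj("wrist",v,c)[0]) for a,v in W.items()})
cv2.imwrite(f"pics/{k}.png",cv2.resize(im[150:350,180:380],None,fx=4,fy=3,interpolation=cv2.INTER_CUBIC))
g=im[200:350,265:295].astype(int)
m=((g.min(2)>190)).astype(np.uint8)
n,l,st,ce=cv2.connectedComponentsWithStats(m)
for i in range(1,n):
    if st[i,4]>60:
        ys,xs=np.where(l==i); w=np.array([T.T@(atz("wrist",q+[265,200],p[2]+.055,c)-p) for q in np.c_[xs,ys]]); C=w.mean(0); print(st[i],"toolC",(C*1000).round(1),"range y",(w[:,1].min()*1000).round(1),(w[:,1].max()*1000).round(1))
im=manip.get_image("side"); cv2.imwrite(f"pics/{k}s.png",cv2.resize(im[150:290,190:330],None,fx=5,fy=4.2,interpolation=cv2.INTER_CUBIC))
state();print(shift([.5357,.0482,.066],1.09))
E
python3 look.py a1
```

```text
t 15.75 p [0.534  0.0475 0.109 ] yaw x-axis 1.0895 F [ 0.1 -0.1 -0.1] w 0.0108 q [-0.04  0.28  1.73  0.    1.12 -1.13]
{'s1': [219.0, 120.0], 's2': [591.0, 120.0], 'm1': [404.0, 131.0]}
[  0   0  30  18 275] toolC [  0.2 -42.  -55.3] range y -44.9 -38.0
[ 12  77   6  41 123] toolC [  0.5  -0.2 -55. ] range y -11.2 9.9
[  0 125  30  25 663] toolC [  0.3  22.7 -54.9] range y 14.6 29.9
t 15.85 p [0.5358 0.0468 0.1107] yaw x-axis 1.088 F [ 0.3  0.2 -0.5] w 0.0106 q [-0.04  0.28  1.73  0.    1.12 -1.13]
[0.9, -1.1, 44.7, np.float64(-0.002)]
```

View pics/a1.png

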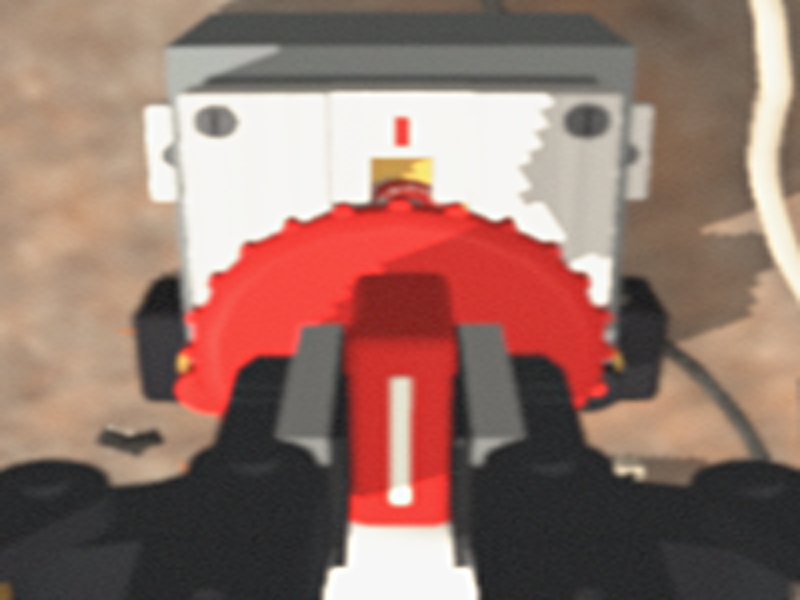

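View pics/a1s.png

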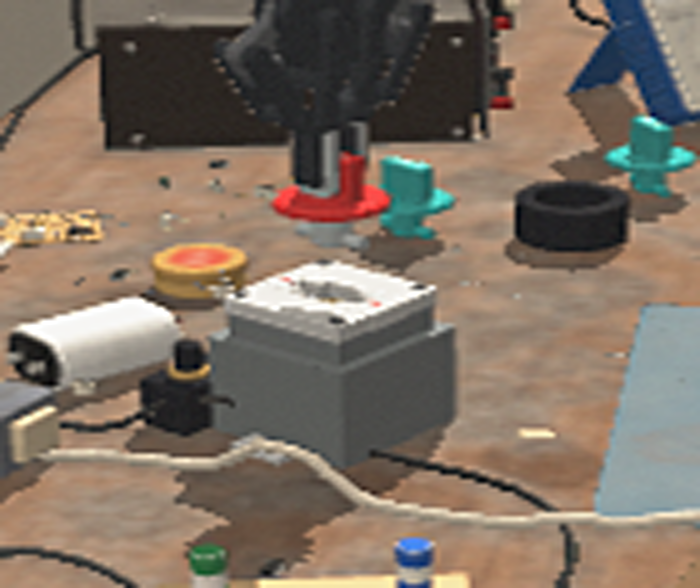

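>>> {"fn": "drive_tool", "kwargs": {
  "steps": [
    [0,-1,10,0,-1],
    [0,-1,20,0,-1],
    [0,-1,24,0,-1],
    [0,-1,24,0,-1],
    [0,-1,24,0,-1]
  ]
}}

```text
clock: 16.35
position: [0.5352, 0.0472, 0.0866]
ee_rot: [0.002, 0.856, 0.517, 0.005]
contact_force: [-1.4, 0.0, -0.7]
width: 0.0108
```

```bash
python3 look.py a2
```

```text
t 16.35 p [0.5352 0.0472 0.0866] yaw x-axis 1.0877 F [-1.4  0.  -0.7] w 0.0108 q [-0.04  0.3   1.77  0.    1.06 -1.13]
{'s1': [196.0, 143.0], 's2': [612.0, 142.0], 'm1': [404.0, 155.0]}
[  0   0  26  19 287] toolC [ -1.5 -42.3 -55.4] range y -44.9 -37.6
[ 12  76   6  42 175] toolC [  0.3  -0.5 -55. ] range y -11.7 10.0
[  0 134  30  16 424] toolC [  0.2  25.5 -54.8] range y 20.2 30.1
t 16.45 p [0.5355 0.0473 0.087 ] yaw x-axis 1.0879 F [-0.7  0.7 -0.3] w 0.0107 q [-0.04  0.3   1.77  0.    1.06 -1.13]
[0.8, -0.5, 21.0, np.float64(-0.002)]
```

View pics/a2.png

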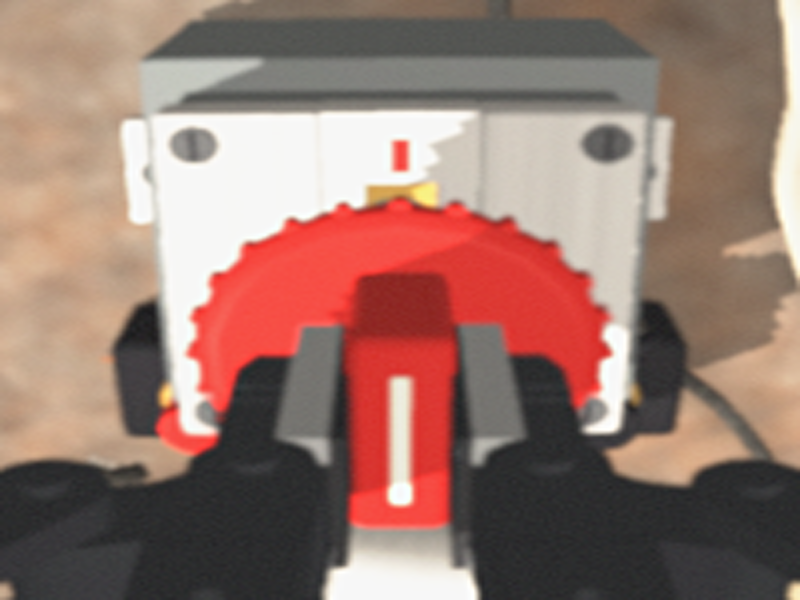

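View pics/a2s.png

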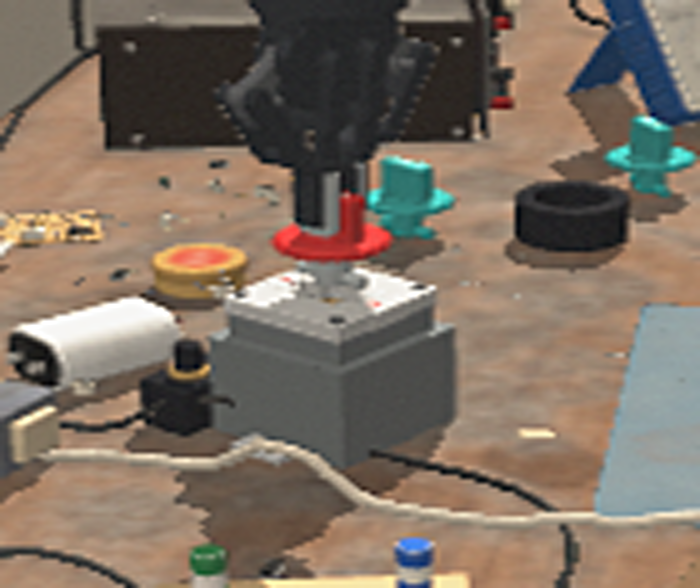

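>>> {"fn": "drive_tool", "kwargs": {
  "steps": [
    [0,0,4,0,-1],
    [0,0,8,0,-1],
    [0,0,12,0,-1],
    [0,0,14,0,-1],
    [0,0,14,0,-1]
  ]
}}

```text
clock: 16.95
position: [0.5353, 0.0473, 0.0725]
ee_rot: [0.002, 0.856, 0.518, 0.005]
contact_force: [-0.8, 0.3, -0.7]
width: 0.011
```

>>> {"fn": "drive_tool", "kwargs": {
  "steps": [
    [0,0,4,0,-1],
    [0,0,8,0,-1],
    [0,0,9,0,-1],
    [0,0,9,0,-1]
  ]
}}

```text
clock: 17.35
position: [0.5356, 0.0473, 0.0637]
ee_rot: [0.002, 0.856, 0.518, 0.006]
contact_force: [-0.8, 0.2, 3.4]
width: 0.0107
```

```bash
python3 look.py a3
```

```text
t 17.35 p [0.5356 0.0473 0.0637] yaw x-axis 1.088 F [-0.8  0.2  3.4] w 0.0107 q [-0.04  0.32  1.8   0.    1.01 -1.13]
{'s1': [168.0, 178.0], 's2': [638.0, 177.0], 'm1': [403.0, 192.0]}
[  0   0  30  17 388] toolC [  0.4 -42.2 -55.4] range y -44.9 -38.4
[ 12  77   6  41 174] toolC [  0.4  -0.4 -55. ] range y -11.2 10.0
t 17.45 p [0.5356 0.0473 0.0639] yaw x-axis 1.088 F [-0.6 -0.1  3.2] w 0.0107 q [-0.04  0.32  1.8   0.    1.01 -1.13]
[0.8, -0.3, -2.1, np.float64(-0.002)]
```

View pics/a3s.png

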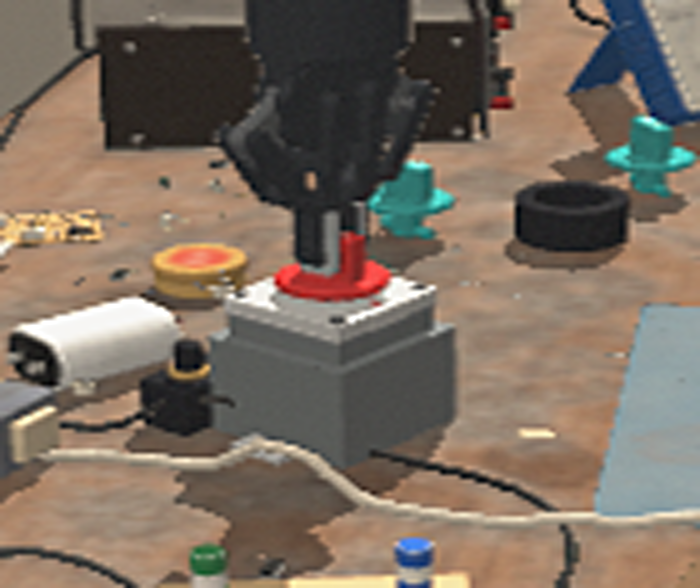

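>>> {"fn": "drive_tool", "kwargs": {
  "steps": [
    [0,0,3,0,-1],
    [0,0,5,0,-1],
    [0,0,7,0,-1],
    [0,0,7,0,-1]
  ],
  "squeeze": 90
}}

```text
clock: 17.85
position: [0.5358, 0.0473, 0.0583]
ee_rot: [0.003, 0.856, 0.518, 0.006]
contact_force: [-2.8, 0.0, 11.7]
width: 0.0102
```

>>> {"fn": "drive_tool", "kwargs": {
  "steps": [
    [0,0,3,0,-1],
    [0,0,4,0,-1],
    [0,0,4,0,-1]
  ]
}}

```text
clock: 18.15
position: [0.5359, 0.0473, 0.0581]
ee_rot: [0.003, 0.856, 0.518, 0.007]
contact_force: [-7.7, -0.1, 27.9]
width: 0.0101
```

```bash
python3 look.py a4
```

```text
t 18.15 p [0.5359 0.0473 0.0581] yaw x-axis 1.0884 F [-7.7 -0.1 27.9] w 0.0101 q [-0.04  0.33  1.81  0.    0.99 -1.13]
{'s1': [160.0, 187.0], 's2': [645.0, 187.0], 'm1': [402.0, 202.0]}
[  0   0  30  18 460] toolC [  0.3 -42.  -55.5] range y -45.0 -38.1
[ 12  77   6  41 168] toolC [  0.4  -0.4 -55. ] range y -11.2 10.0
t 18.25 p [0.5359 0.0473 0.0581] yaw x-axis 1.0884 F [-7.7  0.7 27.9] w 0.01 q [-0.04  0.33  1.81  0.    0.99 -1.13]
[0.7, -0.5, -7.9, np.float64(-0.002)]
```

View pics/a4s.png

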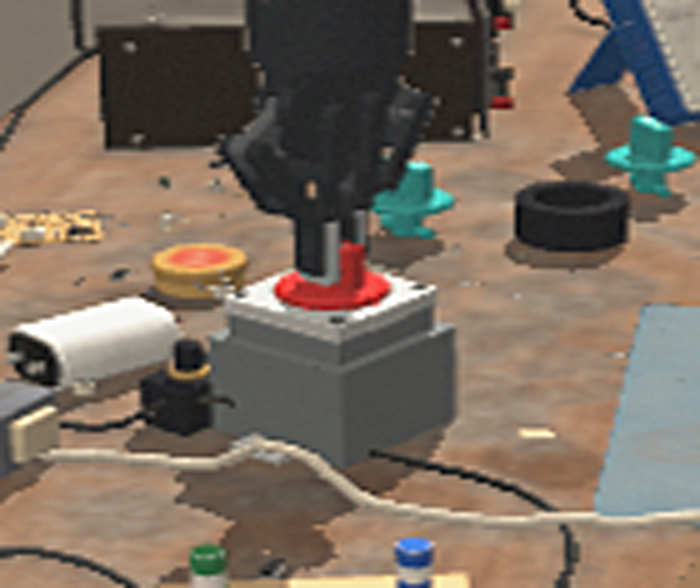

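View pics/a4.png

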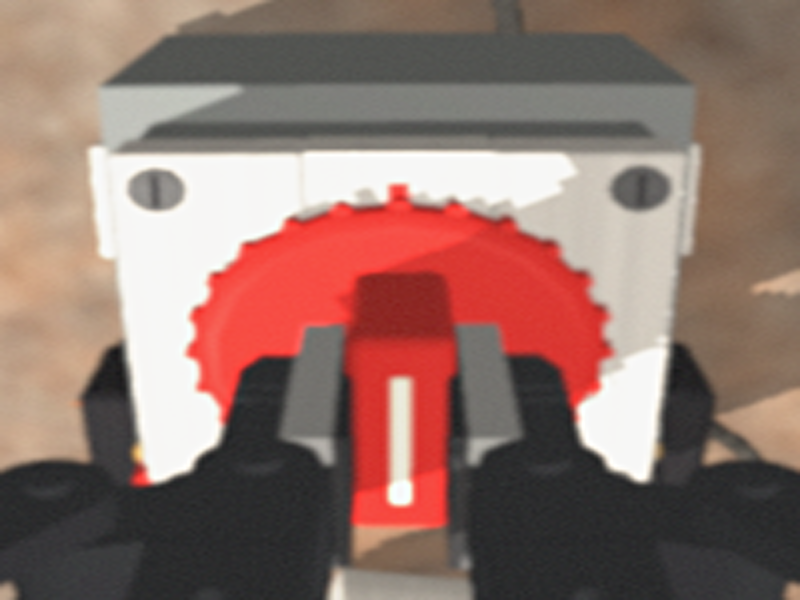

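>>> {"fn": "drive_tool", "kwargs": {
  "steps": [
    [0,0,2.5,0,-1],
    [0,0,2.5,0.1,-1],
    [0,0,2.5,0.22,-1],
    [0,0,2.5,0.34,-1],
    [0,0,2.5,0.46,-1]
  ]
}}

```text
clock: 18.75
position: [0.537, 0.0467, 0.0583]
ee_rot: [0.003, 0.952, 0.307, 0.008]
contact_force: [-3.5, -1.6, 18.8]
width: 0.0099
```

```bash
python3 -c "
from h import *
state();print(manip.get_state()['moment'],shift([.5359,.0473,.0581],-.50))"
```

```text
t 18.75 p [0.537  0.0467 0.0583] yaw x-axis 0.6246 F [-3.5 -1.6 18.8] w 0.0099 q [-0.04  0.33  1.81  0.    0.99 -0.67]
[-0.29781834  0.81913453  0.18464149] [-0.6, -1.2, 0.1, np.float64(1.125)]
```

>>> {"fn": "drive_tool", "kwargs": {
  "steps": [
    [-0.3,-0.5,2.2,0.1,-1],
    [-0.5,-1,2.2,0.22,-1],
    [-0.5,-1,2.2,0.34,-1],
    [-0.5,-1,2.2,0.46,-1],
    [-0.5,-1,2.2,0.58,-1]
  ]
}}

```text
clock: 19.25
position: [0.5371, 0.0462, 0.0584]
ee_rot: [0.001, 1.0, 0.02, 0.01]
contact_force: [-4.1, -2.1, 16.9]
width: 0.01
```

```bash
python3 -c "
from h import *
state();print(manip.get_state()['moment'],shift([.5359,.0473,.0581],-.50))
im=manip.get_image('wrist');cv2.imwrite('pics/b1.png',cv2.resize(im[150:350,180:380],None,fx=4,fy=3,interpolation=cv2.INTER_CUBIC))"
```

```text
t 19.25 p [0.5371 0.0462 0.0584] yaw x-axis 0.041 F [-4.1 -2.1 16.9] w 0.01 q [-0.04  0.33  1.81 -0.    0.99 -0.08]
[-0.44220782  0.77015979  0.14015592] [-1.2, -1.2, 0.2, np.float64(0.541)]
```

View pics/b1.png

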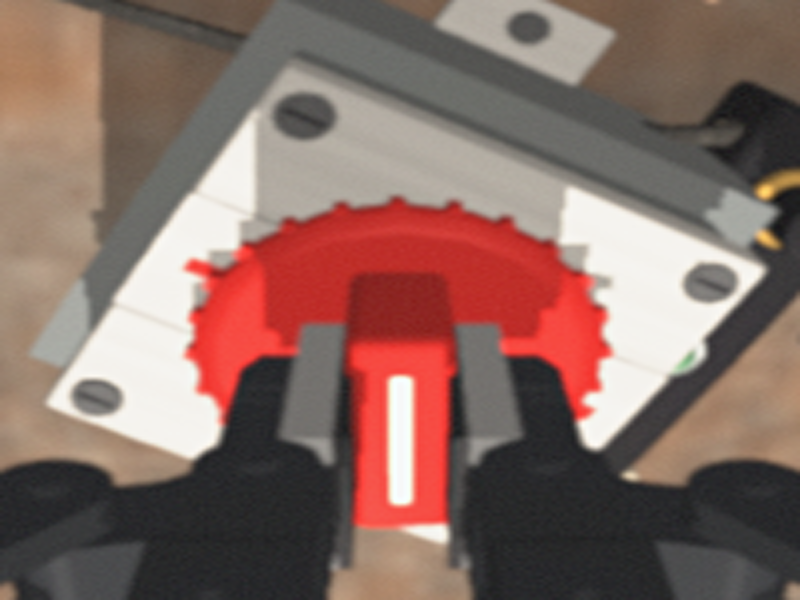

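>>> {"fn": "drive_tool", "kwargs": {
  "steps": [
    [-0.5,-0.5,2.2,0.12,-1],
    [-1,-1,2.2,0.24,-1],
    [-1,-1,2.2,0.36,-1],
    [-1,-1,2.2,0.46,-1],
    [-1,-1,2.2,0.53,-1]
  ]
}}

```text
clock: 19.8
position: [0.5368, 0.046, 0.0584]
ee_rot: [-0.001, 0.97, -0.245, 0.012]
contact_force: [-3.3, -3.5, 18.1]
width: 0.0099
```

```bash
python3 -c "
from h import *
state();print(manip.get_state()['moment'],shift([.5359,.0473,.0581],-.50))"
```

```text
t 19.8 p [0.5368 0.046  0.0584] yaw x-axis -0.4946 F [-3.3 -3.5 18.1] w 0.0099 q [-0.04  0.33  1.81 -0.    0.98  0.46]
[-0.53530738  0.85407691  0.1779399 ] [-1.4, -0.7, 0.3, np.float64(0.005)]
```

>>> {"fn": "drive_tool", "kwargs": {
  "steps": [
    [-1,-0.5,2.5,0.01,-1],
    [-1,-0.5,2.5,0.01,-1],
    [-1,-0.5,2.5,0.01,-1]
  ]
}}

```text
clock: 20.1
position: [0.5369, 0.046, 0.0585]
ee_rot: [0.0, 0.968, -0.249, 0.013]
contact_force: [-3.6, -1.2, 17.2]
width: 0.0102
```

Run:
```python
from h import *
state();s=manip.get_state();print(s["moment"])
im=manip.get_image('wrist');cv2.imwrite('pics/b2.png',cv2.resize(im[150:350,180:380],None,fx=4,fy=3,interpolation=cv2.INTER_CUBIC))
im=manip.get_image("side"); cv2.imwrite("pics/b2s.png",cv2.resize(im[150:290,190:330],None,fx=5,fy=4.2,interpolation=cv2.INTER_CUBIC)); state()
```

```text
t 20.1 p [0.5369 0.046  0.0585] yaw x-axis -0.5032 F [-3.6 -1.2 17.2] w 0.0102 q [-0.04  0.33  1.81 -0.01  0.98  0.47]
[-0.43924864  1.04471673  0.2034942 ]
t 20.2 p [0.5369 0.046  0.0585] yaw x-axis -0.5032 F [-3.6 -2.5 19.3] w 0.0103 q [-0.04  0.33  1.81 -0.01  0.98  0.47]
```

View pics/b2.png

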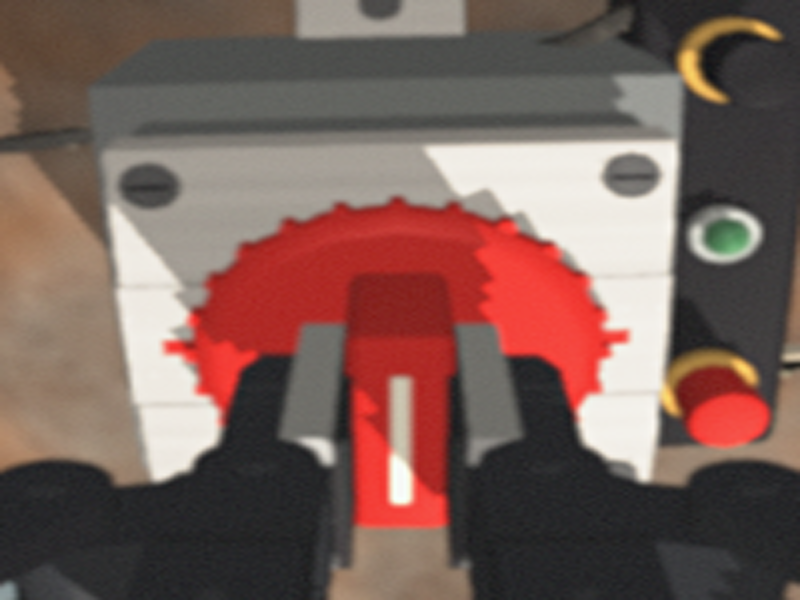

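View pics/b2s.png

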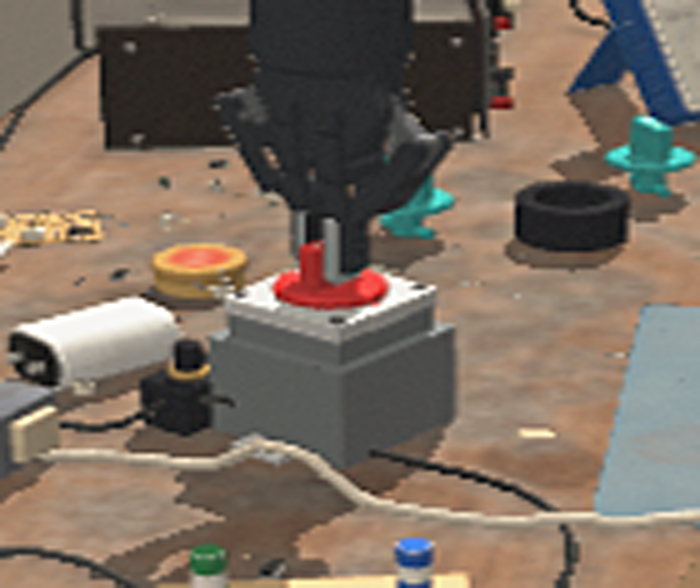

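```bash
python3 -c "
from h import *
print(manip.sign_off());state()"
```

```text
the job is handed in; nothing more can be done
None
the job is handed in; nothing more can be done
```

I put the red-banded fuse in the tester's well. I then fitted the red cap with its pins in the slots, pressed it flush, turned it about a quarter turn clockwise and handed the job in at 20.2 s, still gripping it. The hand-in gave no verdict.

**Last checks before handing in:**
- **Fuse:** the wrist picture showed its red top inside the keyhole, at the depth expected of a fuse standing on the well floor. That was before the cap covered it.
- **Cap down:** the height settled where flush was predicted, with 17–19 N upward force on the tool (the spring accounts for about 10 N). The side view showed no gap under the flange.
- **Cap turn:** the tool turned 1.59 rad with no visible slip. The wing stood across the slot, lined up with the red marks.
- **Grip and tilt:** I was squeezing at 90 N with 10 mm opening, and the tool tilted about 0.025 rad.
- **Other fuses:** blue and green still stood in the rack.

**What disagreed or went wrong:**
- **First fuse grasp missed:** the finger tips were really about 33 mm short of the reported TCP. I saw this in two cameras and corrected for it.
- **Tool position:** the final reading was about 2.4 mm from the socket axis I measured; the limit for the cap is 5 mm.
- **Joint readings:** I could not read the plunger or turner directly. Their values are inferred from pose, force and pictures.

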